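# Load and jack up the ratchet parts lift

## Robot

A 6-joint arm with a two-finger parallel gripper is mounted at the origin on a cart in front of the work surface, level with it; the furniture and walls round the work are solid. World frame = base frame: x ahead of the robot, y to its left, z up, the work surface at z = 0. Lengths are in m, angles in rad, forces in N, time in s.
With the tool pointing down it reaches from about 0.375 to 0.9 m from the base axis. Payload 3.1 kg.
Tool frame: the origin (TCP) lies at the very end of the fingers, on their centre line; the grasp point (between the pads) lies 19 mm behind it (robot.hold_point_z is the z of the grasp point in the tool frame, in m); z points along the fingers, y is the direction in which the jaws open and shut (so a half turn about z gives the same grasp; the last joint's range is limited). The gripper opens to 87 mm and grips with 3 to 60 N. Pads are 19 mm wide; open, the fingers measure 117 mm over their backs; the gripper's body (75 mm by 190 mm) begins 51 mm behind the grasp point.
Start: joints at [-1.452, 0.527, 1.433, -0, 1.181, -0.178], TCP at [0.183, -0.598, 0.223] pointing down, gripper open.
Joint ranges: [-3.08, 3.08], [-0.75, 2.2], [0.22, 2.44], [-1.43, 4.57], [0, 2.65], [-2.85, 2.85]. Speed limits (rad/s): [2.79, 2.79, 3.14, 3.14, 3.14, 3.14].

## Interface

Orientations are given as a unit quaternion [x, y, z, w].
In Python, from rig import robot, viewer, spotter gives the robot as it stands.
- The arm moves only by the shell command python3 -m crank 'ROWS' [FORCE]. ROWS is text: rows parted by semicolons, each of 7 numbers parted by spaces: the turn, a rotation vector about the tool's x, y, z in units of 5 degrees (1.0 is 5 degrees), then the shift along the tool's x, y, z in units of 40 mm (1.0 is 40 mm), then the gripper's target within -1 to 1 (shut at 1, half-way at 0, fully open at -1). A call has 1 to 5 rows; each row shifts and turns the pose as measured when the row begins, along the tool's axes as they then stand; what a row does not reach is not made up. A row lasts 1/8 s, in which the tool goes at most 62.5 mm and 10.7 degrees, less where a joint would pass 70% of its speed; a pose out of reach is approached as far as the arm can. A call is refused whole if a number of a shift passes 1 or a number of a turn 1, either way. A call with a gripper value outside its range is refused whole. The fingers move at their own pace and stop on an object; FORCE is the grip in N (left out, the last holds). Time passes only in rows, so rows that do not move let the fingers close. It gives the time, the measured TCP pose, the force and the opening at its end, in the units of the state.
- robot.get_obs(): the state, without advancing time (a new reading comes with each control period).
- viewer.camera(name): name is "scene" or "side" or "wrist"; returns a dict with "img" (400x640x3 uint8, red, green, blue), "camera_matrix" (3x3 intrinsics, pixels), "xyz" and "attitude" of the camera in the world. Camera axes: x right, y down, z forward; pixel columns grow to the right and rows downward; lengths in m; the calibration is good to about 2 mm. A picture is of the moment at which its call begins. There is no depth.
- robot.hand_in(): hands the job in, once; it reports no verdict.
Trained networks look in a picture, given as the dict that the camera call returned (one of the last four; its "shot" number tells which), for a name from the list of things; names that differ only in an ending like _2 or _b are one class to them, and where a whole thing is asked for, a point or a joint stands for the part that bears it (a point fixed in the world has none). Each returns a list of dicts, best first, with "score" (0 to 1); they miss things now and then, are a little off and sometimes report something else, mostly with a low value. They report only what shows in the picture. A call takes as long as a camera call.
- spotter.boxes_of(name, picture): "at" ([x, y, z] in m, in the coordinates of the camera as it stood for that picture, good to about 4 mm: the middle of the surface that is visible of it).
The state is a dict: "time": time; "q": joint angles; "joint_velocities": joint speeds; "joint_torque": joint torques, N m; "position": TCP position; "tool_rot": TCP orientation; "ft_force": force on the tool from outside, world axes, zero at the start; "moment": the same for the moment, N m; "grip_width": finger opening in m.
Only numpy, scipy, OpenCV 4.12 (cv2) and the standard library are available. Lean on these libraries where they do the work, as an engineer would, in place of code of your own. Each camera call takes 0.05 s, during which the arm holds its last target.

## Task

Get the parts lift ready for the next batch: first push the red stop button in until it stays down. With it in, lay every loose part from the middle of the desk (the grey adapters, the round plug and the heatsink, as many as are there) in the lift's tray, and raise the tray by its black handle, click by click, just to the first notch at which the yellow pointer hangs at or above the upper edge of the red marker, leaving it on its pawl. Last, twist the stop button so that it springs out again; leave the orange battery cell and the blue driver where they are.

Things in the scene. Friction and masses are not known exactly. Their poses are not given: they have to be found in the camera images.
- lift_base: Parts lift, fixed (place and yaw vary). Blue base 215 x 100 x 10 mm; origin on the desk under the tray's centre; x points to the guide tower behind the tray. Tower (dark steel, 135 mm high) round the column axis at x = 127 mm, y = 0, with a white gauge plate (to 152 mm height, ticks 15 mm apart) at its +y side and a brass pawl at -y.
- tray_in (a point): Centre of the inner floor of the aluminium tray, 26 mm above the desk with the lift fully down; rises with the lift. The tray is open at the top, 110 mm (x) by 130 mm (y) inside, walls 4 mm thick standing 18 mm above the inner floor; axes as lift_base. Nothing stands over it.
- lift_handle (a point): Centre of the lift's black handle, a level bar 16 mm (x) by 80 mm (y) by 16 mm (z) on top of the column, 193 mm above the desk with the lift fully down; rises with tray and column. Axes as lift_base. Pinch it across x from above and pull straight up; below it, in its middle, is a 14 mm neck 20 mm long, and below that the 20 mm square column.
- lift (a joint): Height of tray, column, pointer and handle above the lowest position, m, 0 to 0.098. One-way ratchet, a notch every 0.015 (0.015 .. 0.090). The pawl clicks in when the column is 1 to 2 mm above a notch; let go, the column sinks to the last notch passed and hangs there. Lifting takes about 7 N. Starts sinking to the notch at 0.015. Goes down only while the pawl is held off.
- pointer (a point): Lower edge of the yellow pointer bar (3 mm thick) that rises with the tray in front of the gauge plate; 32.5 mm above the desk with the lift fully down, so its height is 0.0325 + lift.
- marker: Red marker clip, 34 mm wide and 6 mm high, fixed on the gauge plate, at another height at each start (78 to 120 mm above the desk, so that the notch wanted is 0.060, 0.075 or 0.090). Its origin is its upper edge. The tray is to hang at the first notch with the pointer's lower edge not below this edge: 0 to 15 mm above it.
- pawl_tail (a point): Outer end of the brass pawl's tail, 6 mm thick, on the -y side of the tower. Pushed down (about 12 N, or 5 N while the column is lifted a little) it takes the pawl off and the column drops a notch or more. Needed only if the lift was raised too far.
- stop_base: Stop button's grey box, 68 x 68 x 52 mm, fixed to the desk (place and yaw vary); origin at the centre of its underside.
- stop_top (a point): Centre of the top of the red mushroom head: 42 mm across, 20 mm thick, its top 81 mm above the desk when out and its underside 9 mm above the box; sinks as it is pushed in and turns with it. White bar on top. Grasp across the head from above, any yaw.
- stop (a joint): How far the stop button is pushed in, m: 0 out, 0.007 fully in. It takes about 8 N. It latches once pushed past about 0.006 and then stays at about 0.005 by itself.
- stop_knob (a joint): Turn of the red head, rad, -1.3 to 1.3, weak spring to 0. With the head latched, a turn of 0.7 rad or more from 0 either way (without pressing) frees it and it springs out when let go; it may then stay a little turned.
- bnc_adapter_1: light-grey coaxial adapter, a stepped barrel 14 x 36 x 14 mm (x, y, z) lying along its y axis; origin at the centre of its underside; 22 g; pinch across x. One of three alike. None if absent.
- bnc_adapter_2: light-grey coaxial adapter, a stepped barrel 14 x 36 x 14 mm (x, y, z) lying along its y axis; origin at the centre of its underside; 22 g; pinch across x. One of three alike. None if absent.
- n_adapter: light-grey coaxial adapter, a stepped barrel 14 x 36 x 14 mm (x, y, z) lying along its y axis; origin at the centre of its underside; 22 g; pinch across x. One of three alike. None if absent.
- round_plug: black cylindrical cable plug with ribbed sleeve, 18 x 60 x 18 mm (x, y, z), lying along its y axis; origin at the centre of its underside; 40 g; pinch across x. None if absent.
- heatsink: finned aluminium heatsink, 32 x 40 x 24 mm (x, y, z), fins up; pinch across x (32 mm); origin at the centre of its underside; 45 g. None if absent.
- aa_cell_1: bystander: orange battery cell, 14 x 50 x 14 mm, lying along its y axis; origin at the centre of its underside
- trim_driver: bystander: small blue screwdriver, 11 x 136 x 11 mm, lying along its y axis; origin at the centre of its underside

How it is judged:
On the way, in this order (a step that is already met when the one before it is completed fails the run):
1. the stop button is pushed in and stays down by itself (value of joint stop above 0.004 m and contact force between the fingers and stop below 0.3 N), for 0.3 s.
2. with the stop button still in, every part lies in the tray and the lift hangs at the first notch at or above the marker, let go (value of joint stop above 0.004 m and x of bnc_adapter_1 in the frame of tray_in between -0.058 and 0.058 m and y of bnc_adapter_1 in the frame of tray_in between -0.068 and 0.068 m and z of bnc_adapter_1 in the frame of tray_in between -0.006 and 0.035 m and contact force between the fingers and bnc_adapter_1 below 0.2 N and x of bnc_adapter_2 in the frame of tray_in between -0.058 and 0.058 m and y of bnc_adapter_2 in the frame of tray_in between -0.068 and 0.068 m and z of bnc_adapter_2 in the frame of tray_in between -0.006 and 0.035 m and contact force between the fingers and bnc_adapter_2 below 0.2 N and x of n_adapter in the frame of tray_in between -0.058 and 0.058 m and y of n_adapter in the frame of tray_in between -0.068 and 0.068 m and z of n_adapter in the frame of tray_in between -0.006 and 0.035 m and contact force between the fingers and n_adapter below 0.2 N and x of round_plug in the frame of tray_in between -0.058 and 0.058 m and y of round_plug in the frame of tray_in between -0.068 and 0.068 m and z of round_plug in the frame of tray_in between -0.006 and 0.035 m and contact force between the fingers and round_plug below 0.2 N and x of heatsink in the frame of tray_in between -0.058 and 0.058 m and y of heatsink in the frame of tray_in between -0.068 and 0.068 m and z of heatsink in the frame of tray_in between -0.006 and 0.035 m and contact force between the fingers and heatsink below 0.2 N and z of pointer in the frame of marker between -0.003 and 0.018 m and velocity of joint lift below 0.01 m/s and contact force between each of the arm, the fingers and lift below 0.3 N), for 0.3 s.
3. the stop button is twisted and has sprung out (value of joint stop below 0.0015 m and contact force between the fingers and stop below 0.3 N), for 0.3 s.
At the end, for the whole second after the job is handed in: Every part there lies at rest in the tray (origin within the walls, under 35 mm up), the lift hangs at the first notch with the pointer at or above the marker (its lower edge 3 mm below to 18 mm above the marker's upper edge), the stop button is out (under 1.5 mm in), nothing is held (all of step 3 and x of bnc_adapter_1 in the frame of tray_in between -0.058 and 0.058 m and y of bnc_adapter_1 in the frame of tray_in between -0.068 and 0.068 m and z of bnc_adapter_1 in the frame of tray_in between -0.006 and 0.035 m and contact force between the fingers and bnc_adapter_1 below 0.2 N and x of bnc_adapter_2 in the frame of tray_in between -0.058 and 0.058 m and y of bnc_adapter_2 in the frame of tray_in between -0.068 and 0.068 m and z of bnc_adapter_2 in the frame of tray_in between -0.006 and 0.035 m and contact force between the fingers and bnc_adapter_2 below 0.2 N and x of n_adapter in the frame of tray_in between -0.058 and 0.058 m and y of n_adapter in the frame of tray_in between -0.068 and 0.068 m and z of n_adapter in the frame of tray_in between -0.006 and 0.035 m and contact force between the fingers and n_adapter below 0.2 N and x of round_plug in the frame of tray_in between -0.058 and 0.058 m and y of round_plug in the frame of tray_in between -0.068 and 0.068 m and z of round_plug in the frame of tray_in between -0.006 and 0.035 m and contact force between the fingers and round_plug below 0.2 N and x of heatsink in the frame of tray_in between -0.058 and 0.058 m and y of heatsink in the frame of tray_in between -0.068 and 0.068 m and z of heatsink in the frame of tray_in between -0.006 and 0.035 m and contact force between the fingers and heatsink below 0.2 N and z of pointer in the frame of marker between -0.003 and 0.018 m and velocity of joint lift below 0.01 m/s and contact force between each of the arm, the fingers and lift below 0.3 N and linear speed of each of bnc_adapter_1, bnc_adapter_2, n_adapter, round_plug, heatsink below 0.03 m/s); the robot touches nothing.
It fails at once if the battery cell is moved by more than 3 cm (distance of aa_cell_1 from where it was at the start of the episode above 0.03 m).
It fails at once if the blue driver is moved by more than 3 cm (distance of trim_driver from where it was at the start of the episode above 0.03 m).
Of bnc_adapter_1, bnc_adapter_2, n_adapter, round_plug, heatsink only 3 to 5 are there at a start; the rules pass over those that are not, and their reading is None.
At some moment in a run one of bnc_adapter_1, bnc_adapter_2, n_adapter, round_plug, heatsink may be knocked a few centimetres aside while the robot is not near it.
Once in a run the grip may slacken for a moment while it holds something.
It also fails if it takes over 210 s, if anything falls off the work surface, if the arm or the gripper's body presses on something with over 40 N, if the wrist force passes 120 N, or if a joint passes its speed limit or range.

## Working session

There is one attempt and no reset: what is moved stays moved. The work goes in short steps, Python scripts to look and compute and a shell command to move; the robot and the scene stay as the last step left them, time stands still between calls to the robot, and variables do not carry over. Pictures are saved under pics/ and viewed, and the job is handed in when it is done.

```bash
ls; mkdir -p pics; cat > h.py <<'E'
import numpy as np, cv2
from scipy.spatial.transform import Rotation as R
from rig import robot, viewer, spotter
def shot(cam,fn=None):
    p=viewer.camera(cam)
    if fn: cv2.imwrite('pics/'+fn,p['img'][:,:,::-1])
    return p
def rot(p):
    a=np.array(p['attitude']); return R.from_quat(a).as_matrix() if a.shape==(4,) else a
def w(p,v): return rot(p)@np.array(v)+np.array(p['xyz'])
def px(p,X):
    c=rot(p).T@(np.array(X)-np.array(p['xyz'])); k=np.array(p['camera_matrix'])@c; return k[:2]/k[2]
def plane(p,u,v,z):
    d=rot(p)@np.linalg.inv(p['camera_matrix'])@np.array([u,v,1.]); o=np.array(p['xyz']); return o+d*(z-o[2])/d[2]
E
python3 - <<'E'
from h import *
o=robot.get_obs(); print(o)
for c in ['scene','side','wrist']:
    p=shot(c,c+'0.png'); print(c,p['xyz'],p['attitude'],p['camera_matrix'][0])
    for n in ['lift_base','tray_in','lift_handle','pointer','marker','pawl_tail','stop_base','stop_top','bnc_adapter_1','round_plug','heatsink','aa_cell_1','trim_driver']:
        for b in spotter.boxes_of(n,p)[:4]:
            print(n,round(b['score'],2),np.round(w(p,b['at']),3),np.round(px(p,w(p,b['at']))))
E
```

```text
pics
{'time': 0.0, 'q': array([-1.45250388e+00,  5.28485717e-01,  1.43389582e+00, -3.07473992e-05,
        1.18141954e+00, -1.78513000e-01]), 'joint_velocities': array([ 0.0016256 , -0.00037925,  0.00156431, -0.00076932,  0.00150943,
       -0.00033925]), 'joint_torque': array([ 1.51795530e-04, -4.40038776e+01, -1.76596463e+01,  6.34818664e-02,
        5.82786393e-02, -1.51962731e-04]), 'position': array([ 0.18271501, -0.59692215,  0.22156171]), 'tool_rot': array([ 9.89007042e-01,  1.47864300e-01,  1.90330244e-05, -1.10413741e-03]), 'ft_force': array([ 0.03030659, -0.75788003,  0.01244581]), 'moment': array([0.0279305 , 0.06892761, 0.01644727]), 'grip_width': 0.0872421700562396}
scene [0.01431581 0.30663947 0.81944807] [-0.36380727  0.85233713 -0.34946927  0.13797434] [418.48952751   0.         314.44646947]
lift_base 0.91 [ 0.606 -0.285  0.053] [313. 176.]
lift_handle 0.85 [ 0.556 -0.298  0.052] [330. 183.]
pointer 0.87 [ 0.551 -0.296  0.054] [331. 184.]
marker 0.29 [ 0.557 -0.294  0.052] [329. 183.]
pawl_tail 0.45 [ 0.558 -0.295  0.054] [329. 183.]
bnc_adapter_1 0.54 [0.563 0.081 0
[... 570 characters left out ...]
0.039] [347. 255.]
pawl_tail 0.63 [ 0.613 -0.343  0.096] [395. 248.]
pawl_tail 0.16 [ 0.516 -0.304  0.037] [347. 255.]
stop_base 0.92 [ 0.363 -0.29   0.049] [283. 261.]
stop_base 0.41 [ 0.361 -0.277  0.08 ] [280. 250.]
stop_top 0.7 [ 0.361 -0.278  0.083] [280. 250.]
bnc_adapter_1 0.16 [ 0.518 -0.308  0.041] [349. 256.]
round_plug 0.46 [0.519 0.027 0.014] [317. 165.]
round_plug 0.4 [ 0.516 -0.305  0.039] [347. 255.]
heatsink 0.73 [0.437 0.056 0.019] [288. 162.]
heatsink 0.57 [ 0.513 -0.303  0.04 ] [346. 255.]
trim_driver 0.24 [ 0.359 -0.279  0.084] [279. 250.]
wrist [ 0.26391877 -0.57326359  0.38499108] [ 0.79382326 -0.58803345 -0.09219825  0.12474284] [298.34886768   0.         319.04878115]
```

View pics/scene0.png

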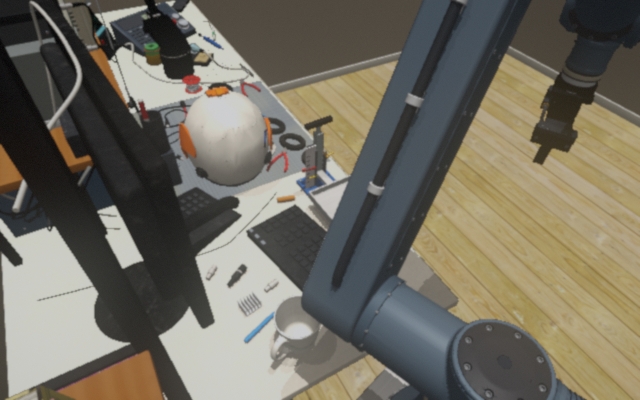

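View pics/side0.png

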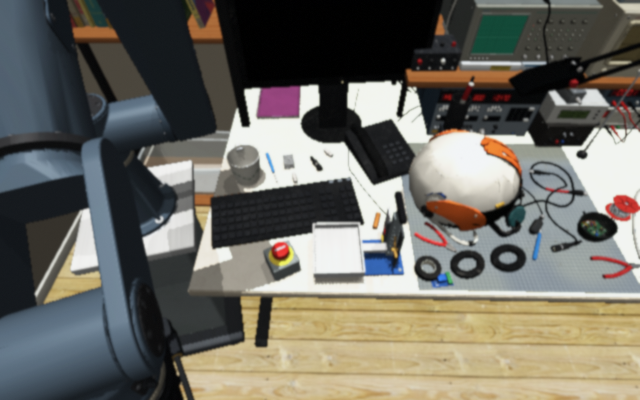

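View pics/wrist0.png

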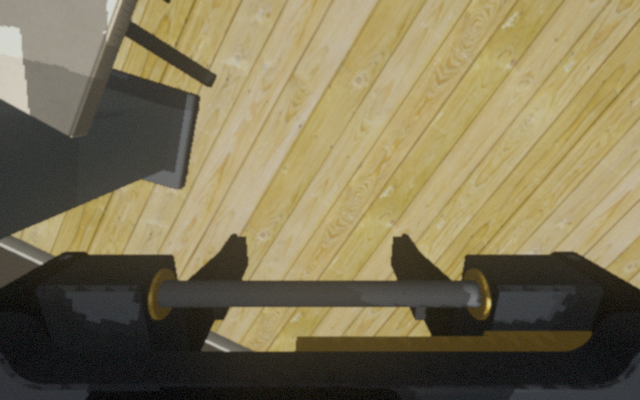

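```bash
cat >> h.py <<'E'
def yaw():
    m=R.from_quat(robot.get_obs()['tool_rot']).as_matrix(); return np.degrees(np.arctan2(m[1,0],m[0,0]))
def to(x,y,z,yw=None):
    """remaining shift in tool axes (40mm units) and turn (5deg units) to TCP target; yw = world angle of tool x (deg)"""
    o=robot.get_obs(); r=R.from_quat(o['tool_rot']); s=r.inv().apply(np.array([x,y,z])-o['position'])/0.04
    if yw is None: t=0*s
    else:
        tgt=R.from_euler('z',yw,degrees=True)*R.from_euler('x',180,degrees=True)
        t=np.degrees((r.inv()*tgt).as_rotvec())/5
    print('turn',np.round(t,2),'shift',np.round(s,2),'pos',np.round(o['position'],4),'yaw',round(yaw(),1),'w',round(o['grip_width'],4),'F',np.round(o['ft_force'],1),'t',round(o['time'],2))
E
python3 - <<'E'
from h import *
to(0.361,-0.278,0.22,17)
a=cv2.imread('pics/scene0.png')[180:350,180:340]; cv2.imwrite('pics/s0c.png',cv2.resize(a,None,fx=4,fy=3.5,interpolation=2))
a=cv2.imread('pics/side0.png')[130:290,210:430]; cv2.imwrite('pics/d0c.png',cv2.resize(a,None,fx=3.6,fy=3.6,interpolation=2))
E
```

```text
turn [-0. -0.  0.] shift [ 6.6  -6.34  0.06] pos [ 0.1828 -0.5976  0.2225] yaw 17.0 w 0.0873 F [-0.1  0.2  0.3] t 2.1
```

View pics/s0c.png

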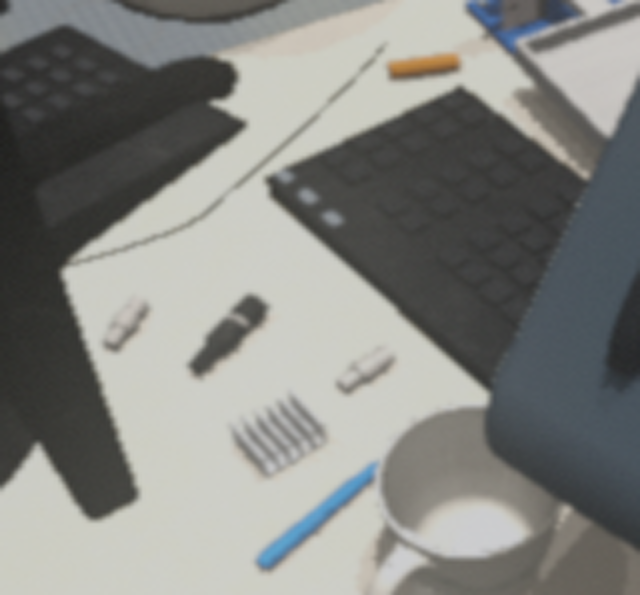

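View pics/d0c.png

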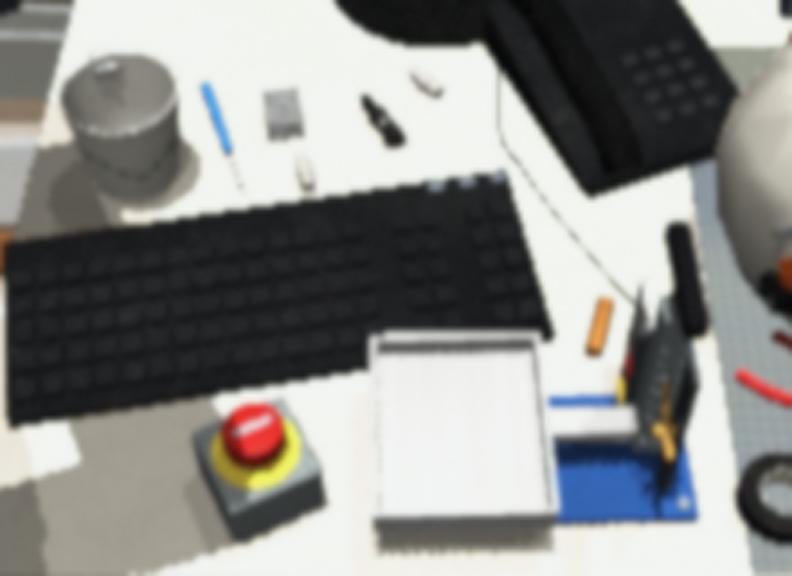

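```bash
python3 -m crank '0 0 0 0.9 -0.9 0 1; 0 0 0 0.9 -0.9 0 1; 0 0 0 0.9 -0.9 0 1; 0 0 0 0.9 -0.9 0 1;0 0 0 0.9 -0.9 0 1' 20; python3 - <<'E'
from h import *
to(0.361,-0.278,0.12,17)
p=shot('wrist','w1.png')
for n in ['stop_top','stop_base','lift_base','tray_in','lift_handle']:
    for b in spotter.boxes_of(n,p)[:2]: print(n,round(b['score'],2),np.round(w(p,b['at']),3),np.round(px(p,w(p,b['at']))))
E
```

```text
time: 2.72
position: [0.3043, -0.3721, 0.2221]
tool_rot: [0.99, 0.144, 0.001, 0.003]
ft_force: [-0.2, -0.2, 0.4]
grip_width: 0.045
turn [ 0.07 -0.   -0.08] shift [ 2.03 -1.86  2.54] pos [ 0.3043 -0.3721  0.2221] yaw 16.6 w 0.045 F [-0.2 -0.2  0.4] t 2.73
stop_top 0.73 [ 0.363 -0.277  0.08 ] [241. 104.]
stop_base 0.77 [ 0.364 -0.278  0.056] [248. 104.]
lift_base 0.72 [ 0.452 -0.311  0.04 ] [301.  26.]
tray_in 0.62 [ 0.456 -0.313  0.042] [304.  22.]
lift_handle 0.68 [ 0.451 -0.311  0.038] [301.  28.]
```

View pics/w1.png

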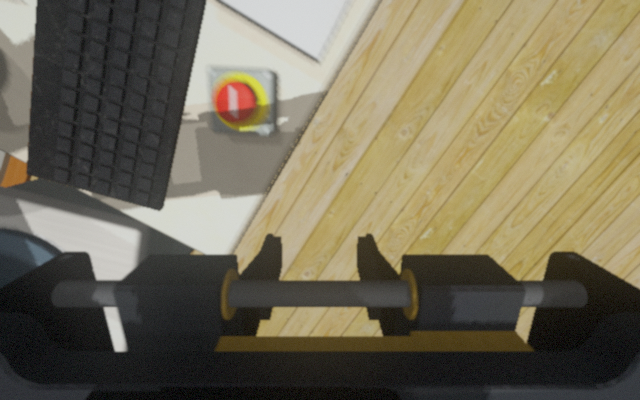

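```bash
python3 -m crank '0 0 0 0.7 -0.65 0 1; 0 0 0 0.7 -0.6 0.5 1; 0 0 0 0.6 -0.6 0.7 1; 0 0 0 0 0 0.7 1' 20; python3 - <<'E'
from h import *
p=viewer.camera('side')
for b in spotter.boxes_of('stop_top',p)[:1]: print(w(p,b['at']))
import pickle
to(0.362,-0.2775,0.09,17)
p=shot('wrist','w2.png')
for n in ['stop_top','stop_base','lift_base','tray_in','lift_handle']:
    for b in spotter.boxes_of(n,p)[:2]: print(n,round(b['score'],2),np.round(w(p,b['at']),3),np.round(px(p,w(p,b['at']))))
E
```

```text
time: 3.52
position: [0.3623, -0.2901, 0.1461]
tool_rot: [0.99, 0.139, 0.003, 0.01]
ft_force: [-0.5, 0.3, 0.4]
grip_width: 0.0006
turn [ 0.17 -0.01 -0.22] shift [ 0.11 -0.32  1.36] pos [ 0.3608 -0.2901  0.1447] yaw 15.9 w 0.0005 F [-0.2  0.9 -0. ] t 3.62
stop_top 0.69 [ 0.367 -0.273  0.08 ] [299. 200.]
stop_top 0.5 [ 0.489 -0.298  0.042] [369.  56.]
stop_base 0.8 [ 0.37  -0.268  0.053] [296. 186.]
lift_base 0.65 [ 0.485 -0.299  0.04 ] [368.  62.]
tray_in 0.85 [ 0.489 -0.297  0.041] [368.  55.]
lift_handle 0.87 [ 0.486 -0.301  0.036] [370.  61.]
```

View pics/w2.png

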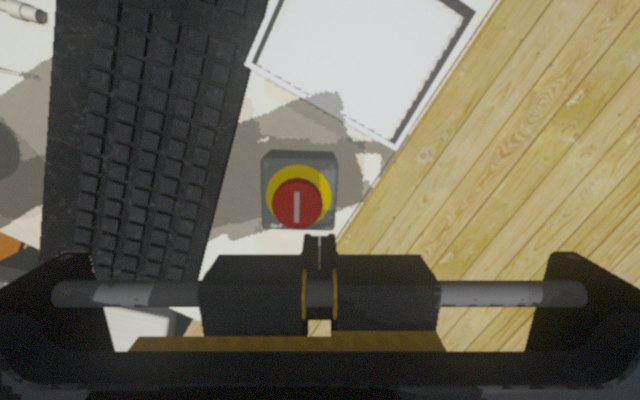

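```bash
python3 - <<'E'
from h import *
p=shot('wrist')
print(plane(p,297,203,0.081))
a=[plane(p,*c,0.044) for c in [(245,65),(470,12),(395,150)]];print(np.round(a,3))
P=plane(p,297,203,.081)
to(P[0],P[1],0.09,17)
E
```

```text
[ 0.36513465 -0.27410388  0.081     ]
[[ 0.456 -0.205  0.044]
 [ 0.543 -0.367  0.044]
 [ 0.424 -0.347  0.044]]
turn [ 0.25 -0.04 -0.22] shift [ 0.19 -0.42  1.44] pos [ 0.3621 -0.2914  0.1478] yaw 15.9 w 0.0007 F [-0.7  0.   0.5] t 3.98
```

```bash
python3 -m crank '0.2 0 -0.2 0.1 -0.3 0 1; 0 0 0 0.05 -0.1 0.7 1; 0 0 0 0 0 0.6 1'; python3 - <<'E'
from h import *
to(0.3635,-0.276,0.083,17)
E
```

```text
time: 4.35
position: [0.3653, -0.2749, 0.0976]
tool_rot: [0.989, 0.148, 0.004, 0.004]
ft_force: [-0.5, -1.0, 0.1]
grip_width: 0.0006
turn [ 0.11 -0.08 -0.  ] shift [-0.05  0.01  0.36] pos [ 0.3653 -0.2749  0.0976] yaw 17.0 w 0.0006 F [-0.5 -1.   0.1] t 4.35
```

```bash
python3 -m crank '0 0 0 -0.05 0 0.3 1; 0 0 0 0 0 0.15 1; 0 0 0 0 0 0.15 1; 0 0 0 0 0 0.15 1'; python3 -m crank '0 0 0 0 0 0.15 1'
```

```text
time: 4.85
position: [0.3642, -0.2759, 0.073]
tool_rot: [0.989, 0.149, 0.005, 0.006]
ft_force: [-9.5, 8.1, 96.5]
grip_width: 0.0005
time: 4.97
position: [0.3642, -0.2757, 0.0734]
tool_rot: [0.989, 0.15, 0.005, 0.007]
ft_force: [-8.8, 9.3, 71.3]
grip_width: 0.0004
```

```bash
python3 -m crank '0 0 0 0 0 -0.3 1; 0 0 0 0 0 -1 1; 0 0 0 0 0 -1 -1; 0 0 0 0 0 -1 -1;0 0 0 0 0 -0.5 -1'; python3 - <<'E'
from h import *
for c in ['side','wrist']:
    p=shot(c,c+'3.png')
    for n in ['stop_top','lift_base','tray_in','lift_handle','marker','pointer','bnc_adapter_1','round_plug','heatsink','aa_cell_1','trim_driver']:
        for b in spotter.boxes_of(n,p)[:3]:
            if b['score']>.25: print(c,n,round(b['score'],2),np.round(w(p,b['at']),3),np.round(px(p,w(p,b['at']))))
to(0.3635,-0.276,0.083,17)
E
```

```text
time: 5.6
position: [0.3623, -0.2737, 0.2348]
tool_rot: [0.989, 0.15, 0.008, 0.01]
ft_force: [-0.4, 0.1, -0.5]
grip_width: 0.0228
side stop_top 0.7 [ 0.36  -0.281  0.076] [280. 253.]
side lift_base 0.94 [ 0.538 -0.309  0.04 ] [357. 255.]
side lift_handle 0.88 [ 0.515 -0.303  0.041] [347. 255.]
side marker 0.71 [ 0.516 -0.303  0.04 ] [347. 255.]
side pointer 0.66 [ 0.517 -0.305  0.043] [348. 254.]
side pointer 0.56 [ 0.361 -0.293  0.048] [282. 263.]
side bnc_adapter_1 0.59 [0.571 0.072 0.01 ] [330. 153.]
side round_plug 0.46 [0.519 0.028 0.017] [317. 165.]
side heatsink 0.62 [0.438 0.058 0.022] [288. 161.]
side aa_cell_1 0.41 [ 0.624 -0.206  0.013] [375. 220.]
wrist stop_top 0.75 [ 0.363 -0.276  0.078] [319. 185.]
wrist lift_base 0.74 [ 0.502 -0.297  0.04 ] [375.  64.]
wrist lift_base 0.3 [ 0.499 -0.292  0.037] [369.  66.]
wrist tray_in 0.96 [ 0.502 -0.294  0.04 ] [372.  63.]
wrist lift_handle 0.82 [ 0.499 -0.292  0.04 ] [370.  65.]
wrist pointer 0.98 [ 0.5   -0.29   0.042] [368.  63.]
wrist bnc_adapter_1 0.98 [ 0.449 -0.007  0.018] [110.  31.]
wrist round_plug 0.59 [0.386 0.075 0.005] [41. 68.]
wrist heatsink 0.94 [0.439 0.056 0.022] [48. 22.]
wrist trim_driver 0.73 [0.388 0.075 0.007] [40. 66.]
turn [ 0.21 -0.12  0.04] shift [-0.02  0.02  3.73] pos [ 0.3617 -0.273   0.232 ] yaw 17.2 w 0.0874 F [-0.9  0.  -0.6] t 6.8
```

View pics/wrist3.png

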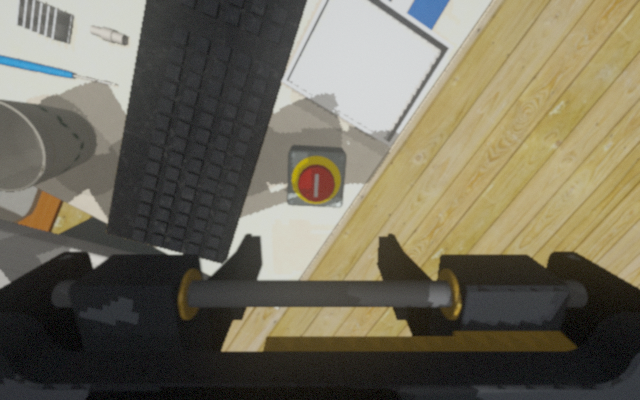

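View pics/side3.png

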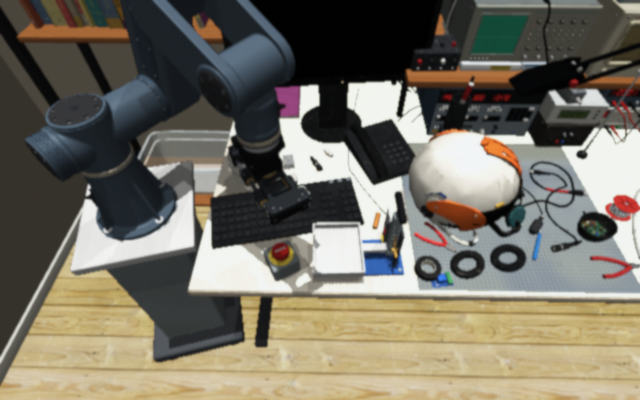

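```bash
python3 - <<'E'
from h import *
to(0.40,0.0,0.25,17)
E
python3 -m crank '0.2 -0.1 0 0.5 -1 -0.1 -1;0 0 0 0.5 -1 -0.1 -1;0 0 0 0.5 -1 -0.1 -1;0 0 0 0.5 -1 -0.1 -1;0 0 0 0.5 -1 -0.1 -1'
python3 -m crank '0 0 0 0.4 -1 0 -1;0 0 0 0 -0.6 0 -1'
python3 - <<'E'
from h import *
to(0.40,0.0,0.25,17)
p=shot('wrist','w4.png')
for n in ['bnc_adapter_1','round_plug','heatsink','aa_cell_1','trim_driver']:
        for b in spotter.boxes_of(n,p)[:4]:
            if b['score']>.25: print(n,round(b['score'],2),np.round(w(p,b['at']),3),np.round(px(p,w(p,b['at']))))
E
```

```text
turn [ 0.21 -0.12  0.04] shift [ 2.94 -6.23 -0.54] pos [ 0.3617 -0.273   0.232 ] yaw 17.2 w 0.0874 F [-0.9  0.  -0.6] t 6.8
time: 7.42
position: [0.4006, -0.0505, 0.2521]
tool_rot: [0.989, 0.146, 0.002, 0.002]
ft_force: [1.6, -0.4, 0.5]
grip_width: 0.0868
time: 7.68
position: [0.3984, 0.0186, 0.2526]
tool_rot: [0.989, 0.146, 0.003, 0.002]
ft_force: [-0.3, 0.4, 0.1]
grip_width: 0.087
turn [ 0.06 -0.07 -0.03] shift [-0.1   0.46  0.07] pos [0.3984 0.0186 0.2526] yaw 16.8 w 0.087 F [-0.3  0.4  0.1] t 7.67
bnc_adapter_1 0.77 [ 0.447 -0.003  0.015] [344. 139.]
bnc_adapter_1 0.56 [0.565 0.073 0.01 ] [314.  25.]
round_plug 0.76 [0.518 0.04  0.019] [329.  73.]
heatsink 0.68 [0.441 0.066 0.003] [293. 127.]
aa_cell_1 0.67 [ 0.629 -0.2    0.015] [545.  41.]
aa_cell_1 0.28 [ 0.382 -0.263  0.065] [521. 250.]
trim_driver 0.74 [0.386 0.082 0.003] [272. 163.]
trim_driver 0.43 [ 0.507 -0.294  0.035] [574. 162.]
```

View pics/w4.png

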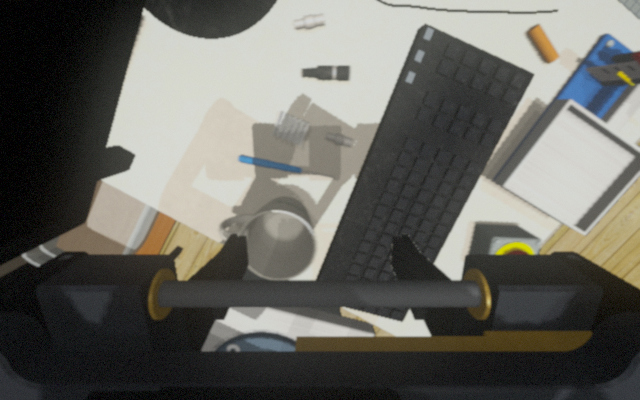

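```bash
python3 - <<'E'
from h import *
a=cv2.imread('pics/w4.png')[5:185,230:370]; cv2.imwrite('pics/w4c.png',cv2.resize(a,None,fx=3.3,fy=3.3,interpolation=2))
E
```

```text
(no output)
```

View pics/w4c.png

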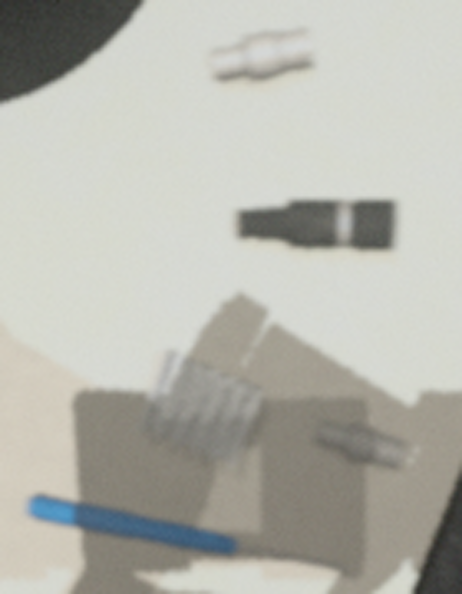

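```bash
python3 - <<'E'
from h import *
p=shot('wrist')
def f(u,v,z): return plane(p,230+u/3.3,5+v/3.3,z)
for n,a,b,z in [('near',(318,432),(410,458),.008),('far',(212,66),(313,49),.008),('plug',(238,224),(396,225),.009),('driver',(30,505),(235,545),.006),('hs top edge L->R',(170,357),(262,390),.024),('hs bottom',(148,430),(240,462),.024)]:
    A=f(*a,z);B=f(*b,z);d=B-A; print(n,np.round((A+B)/2,4),'len',round(np.linalg.norm(d),3),'ang',round(np.degrees(np.arctan2(d[1],d[0])),1))
E
```

```text
near [ 0.4443 -0.0023  0.008 ] len 0.039 ang -88.9
far [0.5668 0.0762 0.008 ] len 0.037 ang -64.9
plug [0.5184 0.0405 0.009 ] len 0.06 ang -73.7
driver [0.3848 0.0803 0.006 ] len 0.087 ang -84.7
hs top edge L->R [0.4552 0.0621 0.024 ] len 0.037 ang -92.7
hs bottom [0.4262 0.0632 0.024 ] len 0.038 ang -92.6
```

```bash
python3 - <<'E'
from h import *
print(robot.get_obs()['q'].round(2))
ps=shot('scene');pd=shot('side');pw=shot('wrist')
def ray(p,u,v): d=rot(p)@np.linalg.inv(p['camera_matrix'])@np.array([u,v,1.]); return np.array(p['xyz']),d/np.linalg.norm(d)
L=[ray(ps,297.5,317),ray(pd,243,153.5),ray(pw,281,238)]
A=sum(np.eye(3)-np.outer(d,d) for o,d in L);b=sum((np.eye(3)-np.outer(d,d))@o for o,d in L)
X=np.linalg.solve(A,b);print(X,[np.round(px(p,X)) for p in (ps,pd,pw)])
for z in (.08,.09,.1): print([plane(pd,u,v,z).round(3) for u,v in [(228,154),(259,154)]])
print('base',plane(pd,246,183,0))
# phone edge, monitor foot
print('phone', plane(pd,210+590/3.6,130+192/3.6,.03), plane(pd,210+490/3.6,130+40/3.6,.05))
E
```

```text
[-0.24  0.17  1.93 -0.    1.04  1.04]
[0.31488562 0.0425459  0.0907148 ] [array([297., 316.]), array([244., 155.]), array([277., 242.])]
[array([0.27, 0.07, 0.08]), array([0.356, 0.048, 0.08 ])]
[array([0.271, 0.059, 0.09 ]), array([0.356, 0.038, 0.09 ])]
[array([0.272, 0.048, 0.1  ]), array([0.356, 0.027, 0.1  ])]
base [0.3035404  0.02064845 0.        ]
phone [ 0.65607764 -0.09557752  0.03      ] [0.62214483 0.0711984  0.05      ]
```

```bash
python3 -m crank '0 0 -1 0 0 0 -1;0 0 -1 0 0 0 -1;0 0 -1 0 0 0 -1;0 0 -1 0 0 0 -1;0 0 -1 0 0 0 -1';python3 -m crank '0 0 -1 0 0 0 -1;0 0 -1 0 0 0 -1;0 0 -1 0 0 0 -1;0 0 -1 0 0 0 -1;0 0 -1 0 0 0 -1';python3 -m crank '0 0 -1 0 0 0 -1;0 0 -1 0 0 0 -1;0 0 -1 0 0 0 -1;0 0 -1 0 0 0 -1;0 0 -1 0 0 0 -1'
python3 - <<'E'
from h import *
to(0.444,-0.006,0.12,102)
E
```

```text
time: 8.8
position: [0.3991, 0.013, 0.2521]
tool_rot: [0.933, 0.359, 0.002, 0.003]
ft_force: [-0.7, -0.4, -0.2]
grip_width: 0.0872
time: 9.43
position: [0.3998, 0.0102, 0.2519]
tool_rot: [0.831, 0.557, 0.001, 0.003]
ft_force: [-0.1, 0.9, 0.3]
grip_width: 0.0874
time: 10.05
position: [0.4004, 0.0074, 0.2517]
tool_rot: [0.687, 0.727, 0.001, 0.003]
ft_force: [0.2, 0.0, -0.6]
grip_width: 0.0871
turn [ 0.06  0.05 -1.76] shift [-0.38  1.05  3.3 ] pos [0.4004 0.0074 0.2517] yaw 93.2 w 0.0871 F [ 0.2  0.  -0.6] t 10.05
```

```bash
python3 -m crank '0 0 -1 0 0 0 -0.1;0 0 -0.8 0 0 0 -0.1;0 0 0 -0.3 1 0 -0.1;0 0 0 0 0 0.9 -0.1;0 0 0 0 0 1 -0.1'
python3 - <<'E'
from h import *
to(0.444,-0.006,0.005,102)
p=shot('wrist','w5.png')
for b in spotter.boxes_of('bnc_adapter_1',p)[:4]: print(round(b['score'],2),np.round(w(p,b['at']),3),np.round(px(p,w(p,b['at']))))
E
```

```text
time: 10.68
position: [0.4479, 0.0001, 0.1769]
tool_rot: [0.628, 0.778, 0.002, 0.008]
ft_force: [-0.4, -0.1, -1.0]
grip_width: 0.0503
turn [0.16 0.12 0.04] shift [-0.08 -0.19  4.3 ] pos [4.479e-01 1.000e-04 1.769e-01] yaw 102.2 w 0.0503 F [-0.4 -0.1 -1. ] t 10.68
0.81 [ 0.447 -0.003  0.013] [316. 182.]
0.69 [0.564 0.077 0.01 ] [437. 133.]
```

View pics/w5.png

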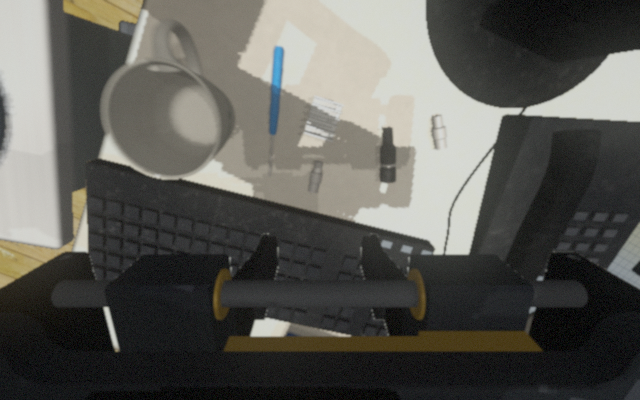

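```bash
python3 - <<'E'
from h import *
p=shot('wrist')
A,B=plane(p,319,160,.008),plane(p,313,192,.008);d=A-B;M=(A+B)/2;print(M.round(4),np.linalg.norm(d),np.degrees(np.arctan2(d[1],d[0])))
to(M[0],M[1],0.004,102)
E
```

```text
[0.4411 0.0042 0.008 ] 0.03777920765935241 91.6154120500217
turn [0.09 0.08 0.04] shift [ 0.14 -0.13  4.3 ] pos [0.4458 0.0006 0.1762] yaw 102.2 w 0.0485 F [0.2 0.2 0.9] t 10.82
```

```bash
python3 -m crank '0.1 0.1 0 -0.1 -0.05 0.9 -0.1;0 0 0 0 0 1 -0.1;0 0 0 0 0 1 -0.1;0 0 0 0 0 0.6 -0.1'
python3 - <<'E'
from h import *
to(0.444,-0.003,0.004,102)
p=shot('wrist','w6.png')
E
```

```text
time: 11.32
position: [0.4548, -0.0074, 0.0405]
tool_rot: [0.628, 0.778, 0.004, 0.008]
ft_force: [-0.1, -0.9, 0.7]
grip_width: 0.0481
turn [0.2  0.08 0.03] shift [ 0.17 -0.26  0.91] pos [ 0.4548 -0.0074  0.0405] yaw 102.1 w 0.0481 F [-0.1 -0.9  0.7] t 11.32
```

View pics/w6.png

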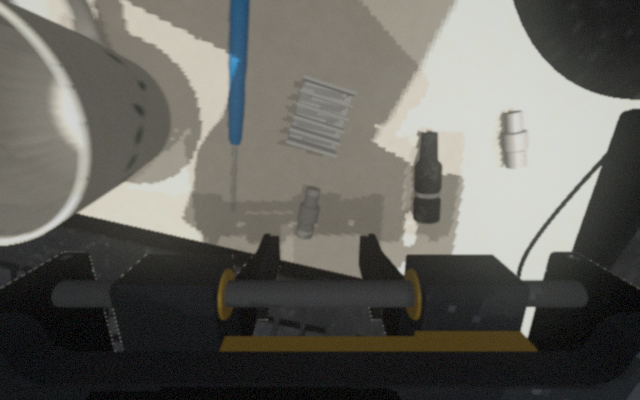

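```bash
python3 - <<'E'
from h import *
p=shot('wrist')
A,B=plane(p,314,188,.008),plane(p,304,237,.008);d=A-B;M=(A+B)/2;print(M.round(4),np.linalg.norm(d),np.degrees(np.arctan2(d[1],d[0])))
to(M[0],M[1],0.004,102)
E
python3 -m crank '0.15 0.1 0 0.15 -0.23 0.2 -0.1;0 0 0 0 0 0.3 -0.1;0 0 0 0 0 0.15 -0.1'
python3 - <<'E'
from h import *
to(0.444,-0.002,0.004,102)
E
```

```text
[0.4451 0.0026 0.008 ] 0.03684310227689629 90.65679910022733
turn [0.17 0.07 0.03] shift [ 0.29 -0.18  0.9 ] pos [ 0.454  -0.0072  0.04  ] yaw 102.1 w 0.0479 F [-0.8  0.5  1.2] t 11.43
time: 11.8
position: [0.4463, -0.0038, 0.016]
tool_rot: [0.628, 0.778, 0.003, 0.002]
ft_force: [0.1, -0.7, 0.2]
grip_width: 0.0475
turn [0.09 0.   0.02] shift [ 0.06 -0.05  0.3 ] pos [ 0.4463 -0.0038  0.016 ] yaw 102.1 w 0.0475 F [ 0.1 -0.7  0.2] t 11.8
```

```bash
python3 -m crank '0 0 0 0.05 -0.05 0.2 -0.1;0 0 0 0 0 0.15 -0.1;0 0 0 0 0 0 1;0 0 0 0 0 0 1;0 0 0 0 0 0 1' 30;  python3 -m crank '0 0 0 0 0 0 1;0 0 0 0 0 -0.5 1;0 0 0 0 0 -1 1;0 0 0 0 0 -1 1;0 0 0 0 0 -1 1'
python3 - <<'E'
from h import *
to(0.444,-0.002,0.2,180)
p=shot('wrist','w7.png')
p=shot('side','side7.png')
E
```

```text
time: 12.42
position: [0.4442, -0.0021, 0.0014]
tool_rot: [0.628, 0.778, 0.003, 0.003]
ft_force: [-0.4, 0.2, 1.9]
grip_width: 0.0259
time: 13.05
position: [0.4416, -0.0021, 0.1425]
tool_rot: [0.629, 0.778, 0.002, -0.0]
ft_force: [0.9, 0.1, -0.5]
grip_width: 0.0133
turn [ 4.000e-02 -1.000e-02 -1.558e+01] shift [-0.01  0.06 -1.44] pos [ 0.4416 -0.0021  0.1425] yaw 102.1 w 0.0133 F [ 0.9  0.1 -0.5] t 13.05
```

View pics/w7.png

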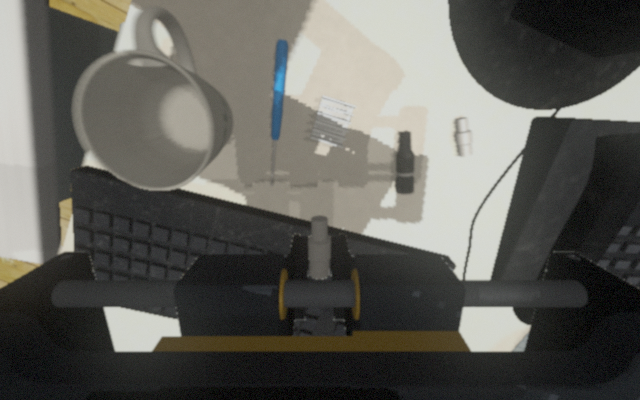

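View pics/side7.png

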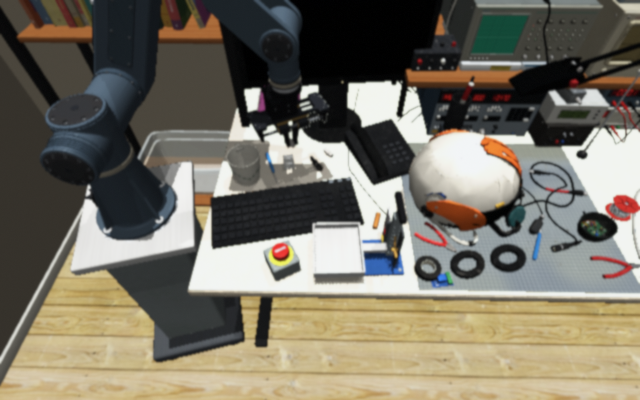

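```bash
python3 - <<'E'
from h import *
a=cv2.imread('pics/side7.png')[185:285,305:415]; cv2.imwrite('pics/d7c.png',cv2.resize(a,None,fx=6,fy=6,interpolation=2))
E
```

```text
(no output)
```

View pics/d7c.png

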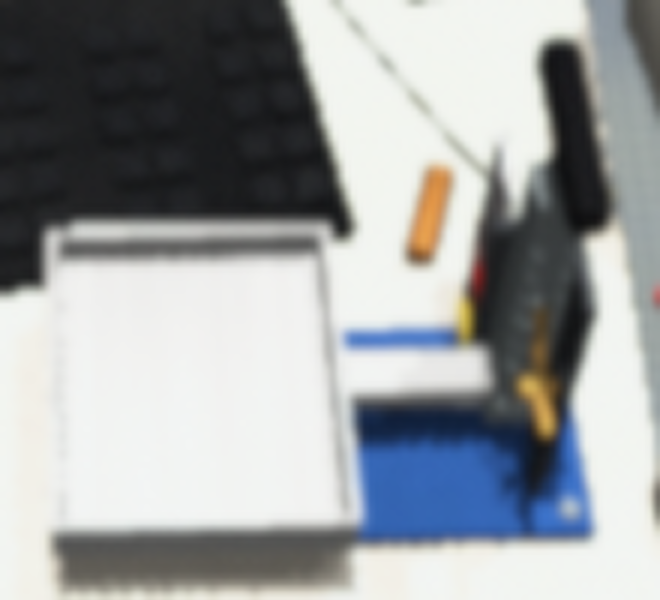

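```bash
python3 - <<'E'
from h import *
from scipy.optimize import least_squares
p=shot('side')
f=lambda u,v:np.array([305+u/6,185+v/6])
pts=[((-.059,.069,.044),(48,228)),((.059,.069,.044),(331,221)),((.059,-.069,.044),(360,526)),((-.059,-.069,.044),(56,534)),((.127,.04,.193),(562,46)),((.127,-.04,.193),(592,222))]
def res(a,fixed=None):
    x,y,t,l=a; r=[]
    for (X,Y,Z),uv in pts:
        W=[x+X*np.cos(t)-Y*np.sin(t),y+X*np.sin(t)+Y*np.cos(t),Z+l]
        r+=list(px(p,W)-f(*uv))
    return r
s=least_squares(res,[.5,-.3,0,.015]);print(s.x,np.degrees(s.x[2]),np.round(s.fun,1))
x,y,t,l=s.x
W=lambda X,Y,Z:np.array([x+X*np.cos(t)-Y*np.sin(t),y+X*np.sin(t)+Y*np.cos(t),Z+l])
print('handle',W(.127,0,.193))
for n,P in dict(heat=(-.03,.025,0),A1=(.03,.035,0),A2=(.03,-.005,0),plug=(0,-.037,0)).items(): print(n,W(*P).round(4))
E
```

```text
[ 0.49681471 -0.28718148 -0.21464622  0.01445572] -12.29832224308613 [-0.1  0.3 -0.1  0.3  0.8 -0.6 -0.7 -0.6 -0.6 -0.3  0.7  0.9]
handle [ 0.62090029 -0.3142327   0.20745572]
heat [ 0.4728 -0.2564  0.0145]
A1 [ 0.5336 -0.2594  0.0145]
A2 [ 0.5251 -0.2985  0.0145]
plug [ 0.4889 -0.3233  0.0145]
```

```bash
python3 -m crank '0 0 -1 0 0 -0.5 1;0 0 -1 0 0 0 1;0 0 -1 0 0 0 1;0 0 -1 0 0 0 1;0 0 -1 0 0 0 1';python3 -m crank '0 0 -1 0 0 0 1;0 0 -1 0 0 0 1;0 0 -1 0 0 0 1;0 0 -1 0 0 0 1;0 0 -1 0 0 0 1';python3 -m crank '0 0 -1 0 0 0 1;0 0 -1 0 0 0 1;0 0 -1 0 0 0 1;0 0 -0.5 0 0 0 1'
python3 - <<'E'
from h import *
to(0.5336,-.2594,0.16,168)
E
```

```text
time: 13.82
position: [0.4387, -0.0015, 0.1578]
tool_rot: [0.439, 0.898, 0.001, -0.003]
ft_force: [0.1, -0.3, -0.7]
grip_width: 0.0131
time: 14.45
position: [0.4334, -0.0003, 0.1501]
tool_rot: [0.227, 0.974, 0.002, -0.011]
ft_force: [-0.6, -0.1, -0.3]
grip_width: 0.013
time: 14.95
position: [0.4291, 0.0007, 0.1441]
tool_rot: [0.071, 0.997, 0.005, -0.016]
ft_force: [1.6, -0.6, 0.2]
grip_width: 0.0133
turn [ 0.07 -0.39  0.76] shift [-3.5  -6.06 -0.56] pos [0.4291 0.0007 0.1441] yaw 171.8 w 0.0133 F [ 1.6 -0.6  0.2] t 14.95
```

```bash
python3 -m crank '0 -0.2 0.4 -0.5 -0.9 -0.2 1;0 -0.2 0.3 -0.5 -0.9 -0.1 1;0 0 0 -0.5 -0.9 -0.1 1;0 0 0 -0.5 -0.9 -0.1 1;0 0 0 -0.5 -0.9 0 1';python3 -m crank '0 0 0 -0.5 -0.9 0 1;0 0 0 -0.4 -0.6 0 1'
python3 - <<'E'
from h import *
to(0.5336,-.2594,0.046,168)
E
```

```text
time: 15.58
position: [0.4897, -0.1951, 0.1527]
tool_rot: [0.1, 0.995, 0.007, -0.007]
ft_force: [-0.5, 0.8, -0.4]
grip_width: 0.0135
time: 15.82
position: [0.512, -0.2634, 0.1472]
tool_rot: [0.101, 0.995, 0.008, -0.01]
ft_force: [0.4, 0.7, -0.1]
grip_width: 0.013
turn [ 0.16 -0.24  0.07] shift [-0.56  0.17  2.52] pos [ 0.512  -0.2634  0.1472] yaw 168.4 w 0.013 F [ 0.4  0.7 -0.1] t 15.82
```

```bash
python3 -m crank '0.15 -0.2 0 -0.55 0.15 0.3 1;0 0 0 -0.05 0 0.7 1;0 0 0 -0.05 0 0.7 1;0 0 0 0 0 0.4 1;0 0 0 0 0 0.2 1'
python3 - <<'E'
from h import *
to(0.5336,-.2594,0.046,168)
E
```

```text
time: 16.45
position: [0.5381, -0.2587, 0.0441]
tool_rot: [0.102, 0.995, 0.003, -0.005]
ft_force: [-1.9, 0.1, 11.3]
grip_width: 0.0136
turn [ 0.06 -0.12  0.06] shift [ 0.11 -0.04 -0.05] pos [ 0.5381 -0.2587  0.0441] yaw 168.3 w 0.0136 F [-1.9  0.1 11.3] t 16.45
```

```bash
python3 -m crank '0 0 0 0 0 -0.05 0.3;0 0 0 0 0 0 0.3;0 0 0 0 0 -0.5 0.3;0 0 0 0 0 -1 0.3;0 0 0 0 0 -1 0.3';python3 -m crank '0 0 0 0 0 -0.7 -0.1;0 0 0 0.6 1 0 -0.1;0 0 0 0.6 1 0 -0.1;0 0 0 0.6 1 0 -0.1'
python3 - <<'E'
from h import *
to(0.5184,.0405,0.16,106)
p=shot('wrist','w8.png');p=shot('side','side8.png')
for n in ['bnc_adapter_1','round_plug','heatsink']:
    for b in spotter.boxes_of(n,p)[:4]: print(n,round(b['score'],2),np.round(w(p,b['at']),3),np.round(px(p,w(p,b['at']))))
E
```

```text
time: 17.08
position: [0.5376, -0.2575, 0.1468]
tool_rot: [0.102, 0.995, 0.005, -0.007]
ft_force: [0.0, -0.2, -0.2]
grip_width: 0.0308
time: 17.58
position: [0.4959, -0.1282, 0.1845]
tool_rot: [0.105, 0.995, 0.0, 0.002]
ft_force: [0.6, 0.1, 0.4]
grip_width: 0.0472
turn [ 0.04  0.04 12.4 ] shift [0.33 4.24 0.62] pos [ 0.4959 -0.1282  0.1845] yaw 168.0 w 0.0472 F [0.6 0.1 0.4] t 17.57
bnc_adapter_1 0.67 [ 0.355 -0.279  0.073] [278. 253.]
bnc_adapter_1 0.57 [ 0.529 -0.262  0.051] [348. 237.]
heatsink 0.53 [0.439 0.053 0.022] [289. 162.]
```

View pics/side8.png

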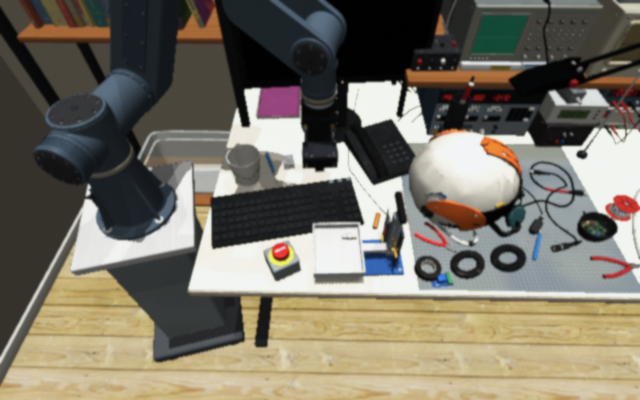

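```bash
python3 - <<'E'
from h import *
to(0.4405,.06,0.15,177.5)
E
python3 -m crank '0 0 -1 0.3 1 0 -0.5;0 0 -1 0.3 1 0 -0.5;0 0 0 0.3 1 0 -0.5;0 0 0 0.3 1 0 -0.5;0 0 0 0.2 0.4 0.3 -0.5'
python3 - <<'E'
from h import *
to(0.4405,.06,0.15,177.5)
p=shot('wrist','w9.png')
for n in ['bnc_adapter_1','round_plug','heatsink']:
    for b in spotter.boxes_of(n,p)[:4]: print(n,round(b['score'],2),np.round(w(p,b['at']),3),np.round(px(p,w(p,b['at']))))
E
```

```text
turn [ 0.    0.05 -1.88] shift [2.36 4.35 0.85] pos [ 0.4968 -0.1296  0.1842] yaw 168.1 w 0.0478 F [ 1.1  0.1 -0.1] t 17.82
time: 18.45
position: [0.4666, 0.0462, 0.1734]
tool_rot: [0.02, 1.0, -0.002, 0.009]
ft_force: [-0.2, -0.7, -0.0]
grip_width: 0.065
turn [-0.05  0.22  0.05] shift [0.68 0.32 0.57] pos [0.4666 0.0462 0.1734] yaw 177.7 w 0.065 F [-0.2 -0.7 -0. ] t 18.45
bnc_adapter_1 0.6 [0.566 0.078 0.011] [349. 257.]
bnc_adapter_1 0.5 [ 0.53  -0.254  0.054] [ 42. 258.]
round_plug 0.84 [0.515 0.04  0.019] [317. 222.]
round_plug 0.17 [ 0.363 -0.237  0.031] [21. 92.]
round_plug 0.16 [0.438 0.067 0.004] [338. 152.]
heatsink 0.87 [0.437 0.065 0.004] [336. 152.]
```

View pics/w9.png

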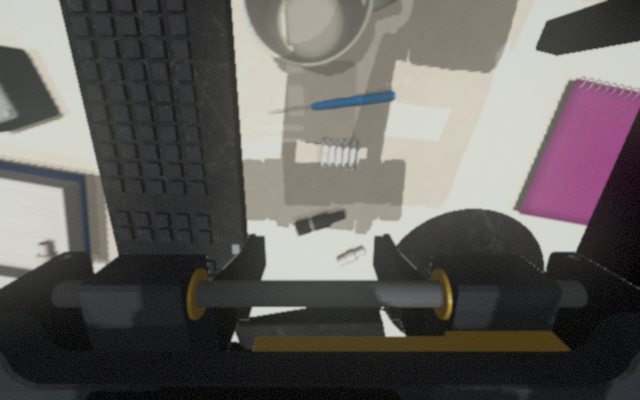

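```bash
python3 - <<'E'
from h import *
p=shot('wrist')
a=cv2.imread('pics/w9.png')[100:260,270:390]; cv2.imwrite('pics/w9c.png',cv2.resize(a,None,fx=4,fy=4,interpolation=2))
M=plane(p,339.5,153,.016);print(M)
to(M[0],M[1],.1,177.5)
E
```

```text
[0.43617771 0.0663793  0.016     ]
turn [-0.06  0.2   0.03] shift [0.81 0.53 1.81] pos [0.4666 0.0444 0.173 ] yaw 177.7 w 0.065 F [ 0.9 -0.4 -0.1] t 18.7
```

View pics/w9c.png

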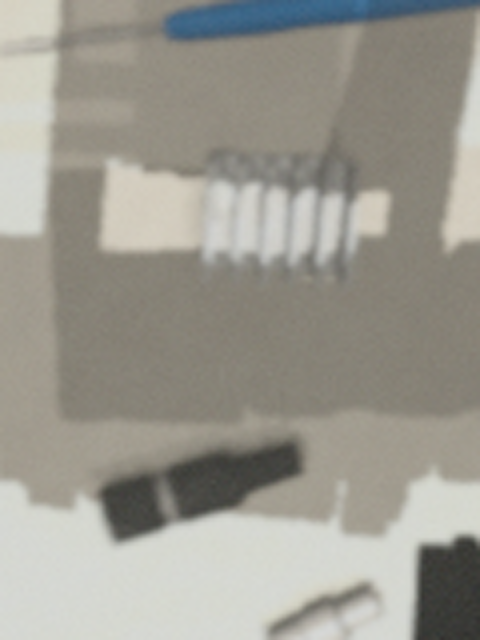

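```bash
python3 -m crank '0 0.2 0 0.7 0.45 0.5 -0.5;0 0 0 0 0 1 -0.5;0 0 0 0 0 1 -0.5'
python3 - <<'E'
from h import *
to(0.439,.064,0.006,177.5)
p=shot('wrist','w10.png')
for b in spotter.boxes_of('heatsink',p)[:4]: print(round(b['score'],2),np.round(w(p,b['at']),3),np.round(px(p,w(p,b['at']))))
E
```

```text
time: 19.08
position: [0.4487, 0.0588, 0.0744]
tool_rot: [0.023, 1.0, -0.004, 0.009]
ft_force: [1.0, 0.4, -0.2]
grip_width: 0.0653
turn [-0.08  0.2  -0.04] shift [0.28 0.13 1.71] pos [0.4487 0.0588 0.0744] yaw 177.3 w 0.0653 F [ 1.   0.4 -0.2] t 19.07
0.78 [0.439 0.066 0.004] [329. 197.]
```

View pics/w10.png

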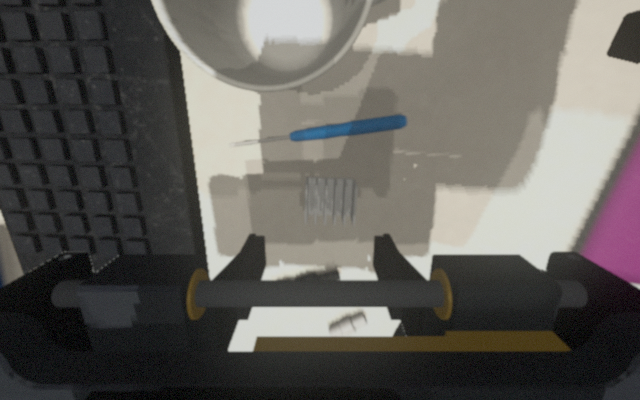

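```bash
python3 -m crank '0 0.2 0 0.28 0.13 0.3 -0.5;0 0 0 0 0 0.6 -0.5;0 0 0 0.05 0 0.5 -0.5;0 0 0 0 0 0.2 -0.5'
python3 - <<'E'
from h import *
to(0.439,.064,0.005,177.5)
p=shot('wrist','w11.png')
E
```

```text
time: 19.68
position: [0.4356, 0.0632, 0.0099]
tool_rot: [0.025, 1.0, -0.003, -0.002]
ft_force: [-1.0, -0.1, 0.1]
grip_width: 0.0656
turn [-0.07 -0.04 -0.08] shift [-0.08  0.03  0.12] pos [0.4356 0.0632 0.0099] yaw 177.1 w 0.0656 F [-1.  -0.1  0.1] t 19.68
```

View pics/w11.png

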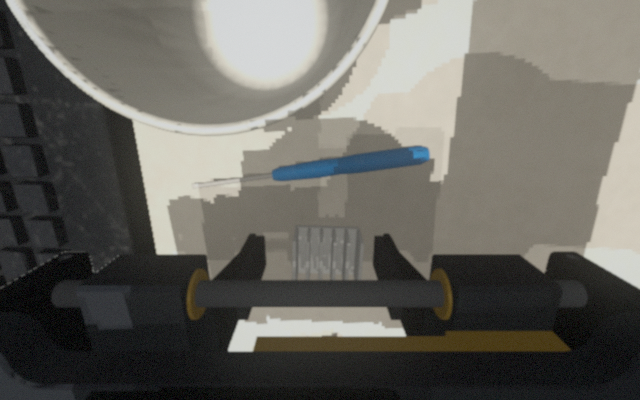

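```bash
python3 -m crank '0 0 0 -0.05 0.06 0.12 -0.5;0 0 0 0 0 0 1;0 0 0 0 0 0 1;0 0 0 0 0 0 1;0 0 0 0 0 0 1' 35;  python3 -m crank '0 0 0 0 0 -0.5 1;0 0 0 0 0 -1 1;0 0 0 0 0 -1 1;0 0 0 0 0 -1 1;0 0 0.5 0 0 -0.5 1'
python3 - <<'E'
from h import *
to(0.4728,-0.2564,0.16,168)
p=shot('wrist','w12.png')
E
```

```text
time: 20.35
position: [0.44, 0.0655, 0.0067]
tool_rot: [0.025, 1.0, -0.003, 0.001]
ft_force: [-0.1, 0.1, -0.1]
grip_width: 0.0395
time: 20.98
position: [0.4379, 0.0666, 0.1698]
tool_rot: [0.048, 0.999, -0.003, -0.002]
ft_force: [1.1, 0.2, -0.3]
grip_width: 0.0401
turn [-0.08 -0.04  1.31] shift [-1.64 -7.95  0.29] pos [0.4379 0.0666 0.1698] yaw 174.5 w 0.0401 F [ 1.1  0.2 -0.3] t 20.98
```

View pics/w12.png

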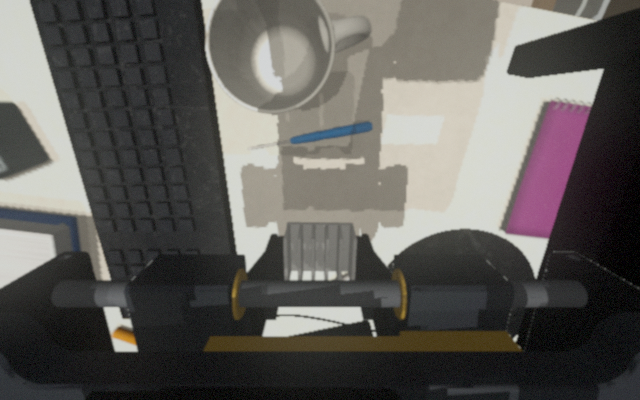

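Heatsink held (40 mm). Carry to the tray.

```bash
python3 -m crank '0 0 0.7 -0.3 -1 0 1;0 0 0.6 -0.2 -1 0 1;0 0 0 -0.2 -1 0 1;0 0 0 -0.2 -1 0 1;0 0 0 -0.2 -1 0 1';python3 -m crank '0 0 0 -0.2 -1 0 1;0 0 0 -0.2 -1 0 1;0 0 0 -0.1 -0.7 0 1'
python3 - <<'E'
from h import *
to(0.4728,-.2564,0.052,168)
E
```

```text
time: 21.65
position: [0.446, -0.1399, 0.1711]
tool_rot: [0.102, 0.995, -0.003, -0.001]
ft_force: [0.3, -0.2, -1.3]
grip_width: 0.0397
time: 22.02
position: [0.4418, -0.2535, 0.1689]
tool_rot: [0.102, 0.995, -0.002, -0.002]
ft_force: [0.6, -0.5, 0.2]
grip_width: 0.0395
turn [-0.04 -0.05  0.06] shift [-0.78  0.1   2.92] pos [ 0.4418 -0.2535  0.1689] yaw 168.3 w 0.0395 F [ 0.6 -0.5  0.2] t 22.02
```

```bash
python3 -m crank '0 0 0 -0.75 0.1 0.3 1;0 0 0 -0.05 0 0.8 1;0 0 0 0 0 0.9 1;0 0 0 0 0 0.5 1'
python3 - <<'E'
from h import *
to(0.4728,-.2564,0.050,168)
E
```

```text
time: 22.52
position: [0.4741, -0.2605, 0.0643]
tool_rot: [0.103, 0.995, -0.002, -0.001]
ft_force: [0.5, 0.6, 0.6]
grip_width: 0.0394
turn [-0.06 -0.02  0.03] shift [0.05 0.1  0.36] pos [ 0.4741 -0.2605  0.0643] yaw 168.1 w 0.0394 F [0.5 0.6 0.6] t 22.52
```

```bash
python3 -m crank '0 0 0 0 0.1 0.2 1;0 0 0 0 0 0.18 1'; python3 -m crank '0 0 0 0 0 0 -0.1;0 0 0 0 0 0 -0.1;0 0 0 0 0 -0.3 -0.1;0 0 0 0 0 -1 -0.1;0 0 0 0 0 -1 -0.1'; python3 -m crank '0 0 1 0 0 -0.5 -0.1;0 0 1 0.2 1 0 -0.1;0 0 1 0.2 1 0 -0.1;0 0 1 0 1 0 -0.1;0 0 1 0 1 0 -0.1'
python3 - <<'E'
from h import *
to(0.5184,.0405,0.16,106)
p=shot('side','side13.png')
for n in ['bnc_adapter_1','round_plug','heatsink']:
    for b in spotter.boxes_of(n,p)[:4]: print(n,round(b['score'],2),np.round(w(p,b['at']),3),np.round(px(p,w(p,b['at']))))
a=p['img'][130:290,230:430,::-1];cv2.imwrite('pics/side13.png',cv2.resize(a,None,fx=3.5,fy=3.5))
E
```

```text
time: 22.78
position: [0.4734, -0.2552, 0.0465]
tool_rot: [0.103, 0.995, -0.001, -0.003]
ft_force: [-2.0, 3.1, 14.3]
grip_width: 0.0395
time: 23.4
position: [0.4733, -0.2544, 0.141]
tool_rot: [0.103, 0.995, -0.0, -0.004]
ft_force: [1.2, -0.7, 0.1]
grip_width: 0.0477
time: 24.02
position: [0.5292, -0.1061, 0.172]
tool_rot: [0.325, 0.946, -0.004, 0.006]
ft_force: [0.4, -0.5, 0.2]
grip_width: 0.0482
turn [0.   0.17 7.2 ] shift [2.47 2.72 0.25] pos [ 0.5292 -0.1061  0.172 ] yaw 142.0 w 0.0482 F [ 0.4 -0.5  0.2] t 24.02
bnc_adapter_1 0.6 [ 0.532 -0.263  0.05 ] [349. 237.]
bnc_adapter_1 0.22 [ 0.517 -0.309  0.039] [348. 257.]
round_plug 0.6 [0.519 0.023 0.016] [317. 166.]
heatsink 0.8 [ 0.474 -0.261  0.063] [326. 238.]
```

View pics/side13.png

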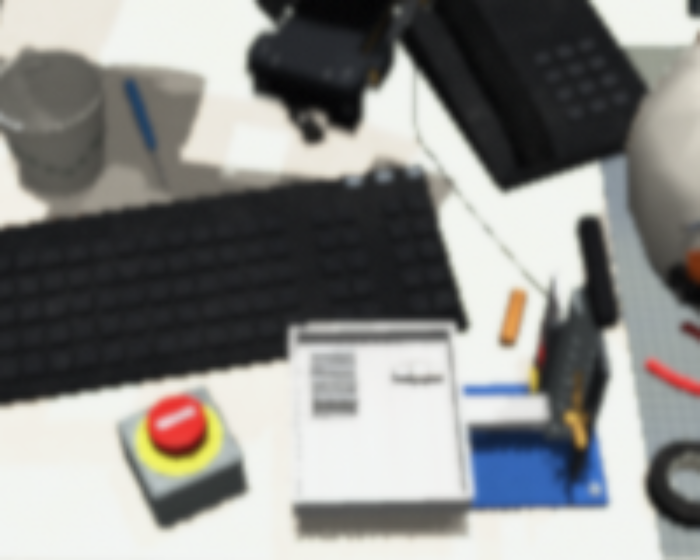

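Heatsink and adapter both lie in the tray. Now the plug: yaw to 106.

```bash
python3 -m crank '0 0 1 0 0 0 -0.2;0 0 1 0 0 0 -0.2;0 0 1 0 0 0 -0.2;0 0 1 0 0 0 -0.2;0 0 1 0 0 0 -0.2';python3 -m crank '0 0 1 0 0 0 -0.2;0 0 1 0 0 0 -0.2'
python3 - <<'E'
from h import *
to(0.5184,.0405,0.12,106)
p=shot('wrist','w14.png')
for n in ['bnc_adapter_1','round_plug']:
    for b in spotter.boxes_of(n,p)[:4]: print(n,round(b['score'],2),np.round(w(p,b['at']),3),np.round(px(p,w(p,b['at']))))
E
```

```text
time: 24.85
position: [0.5257, -0.1131, 0.1736]
tool_rot: [0.527, 0.85, -0.004, 0.007]
ft_force: [0.0, 0.5, 0.1]
grip_width: 0.0519
time: 25.1
position: [0.5242, -0.1161, 0.1744]
tool_rot: [0.603, 0.798, -0.004, 0.007]
ft_force: [0.7, -0.9, 0.1]
grip_width: 0.0523
turn [ 0.02  0.19 -0.03] shift [3.83 0.93 1.3 ] pos [ 0.5242 -0.1161  0.1744] yaw 105.8 w 0.0523 F [ 0.7 -0.9  0.1] t 25.1
bnc_adapter_1 0.68 [ 0.548 -0.264  0.058] [304. 317.]
bnc_adapter_1 0.64 [0.571 0.069 0.009] [420.  10.]
round_plug 0.64 [0.52  0.036 0.023] [359.  29.]
round_plug 0.57 [ 0.526 -0.281  0.042] [283. 315.]
```

View pics/w14.png

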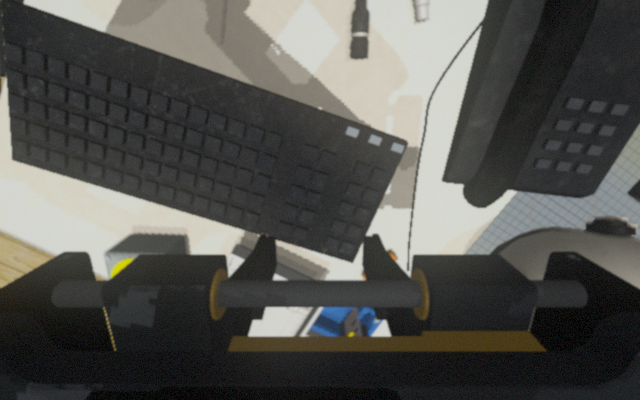

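```bash
python3 - <<'E'
from h import *
ps=shot('scene','s15.png');pd=shot('side');pw=shot('wrist')
def ray(p,u,v): d=rot(p)@np.linalg.inv(p['camera_matrix'])@np.array([u,v,1.]); return np.array(p['xyz']),d/np.linalg.norm(d)
def tri(L):
    A=sum(np.eye(3)-np.outer(d,d) for o,d in L);b=sum((np.eye(3)-np.outer(d,d))@o for o,d in L)
    return np.linalg.solve(A,b)
for L in ([(ps,239,202),(pw,480,203)],[(ps,239,202),(pd,376,182)],[(pd,376,182),(pw,480,203)]):
    X=tri([ray(*l) for l in L]); print(X.round(3),[ (px(l[0],X)-np.array(l[1:])).round(1) for l in L])
print(np.round([plane(pw,444,180,0),plane(pw,485,20,.0),plane(pw,485,20,.05)],3))
a=ps['img'][150:320,160:330,::-1];cv2.imwrite('pics/s15.png',cv2.resize(a,None,fx=3.5,fy=3.5,interpolation=2))
E
```

```text
[ 0.695 -0.091  0.025] [array([-2.3, -1.2]), array([-6.9,  0.5])]
[ 0.67  -0.089  0.033] [array([2.4, 2.1]), array([ 2.1, -2. ])]
[ 0.677 -0.088  0.037] [array([ 4.2, -3.5]), array([-16.1,  -2.8])]
[[ 0.665 -0.079  0.   ]
 [ 0.638  0.083  0.   ]
 [ 0.617  0.066  0.05 ]]
```

View pics/s15.png

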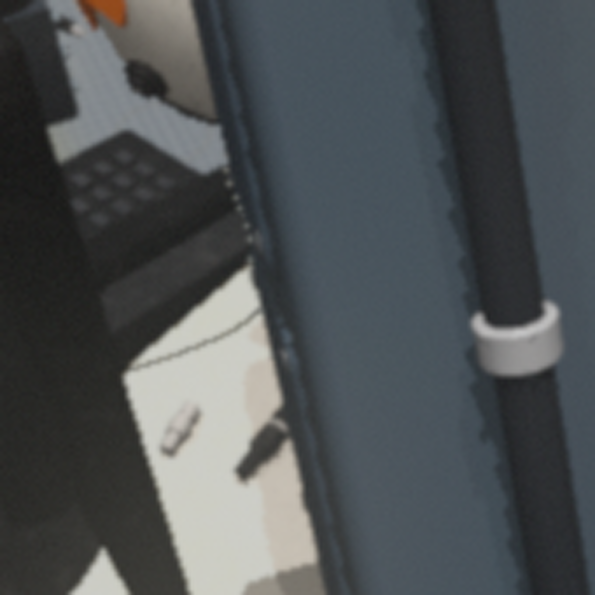

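```bash
python3 -m crank '0 0.2 0 1 0.25 0.1 -0.2;0 0 0 1 0.25 0.1 -0.2;0 0 0 1 0.25 0.1 -0.2;0 0 0 0.7 0.2 0.3 -0.2'
python3 - <<'E'
from h import *
to(0.5184,.0405,0.08,106)
p=shot('wrist','w16.png')
for n in ['bnc_adapter_1','round_plug']:
    for b in spotter.boxes_of(n,p)[:4]: print(n,round(b['score'],2),np.round(w(p,b['at']),3),np.round(px(p,w(p,b['at']))))
E
```

```text
time: 25.9
position: [0.5222, 0.0381, 0.1502]
tool_rot: [0.602, 0.799, 0.002, 0.003]
ft_force: [-0.5, -0.2, 0.1]
grip_width: 0.0522
turn [ 0.07  0.02 -0.  ] shift [ 0.09 -0.08  1.75] pos [0.5222 0.0381 0.1502] yaw 106.0 w 0.0522 F [-0.5 -0.2  0.1] t 25.9
bnc_adapter_1 0.77 [0.568 0.082 0.011] [373. 159.]
round_plug 0.76 [0.518 0.041 0.02 ] [316. 185.]
```

View pics/w16.png

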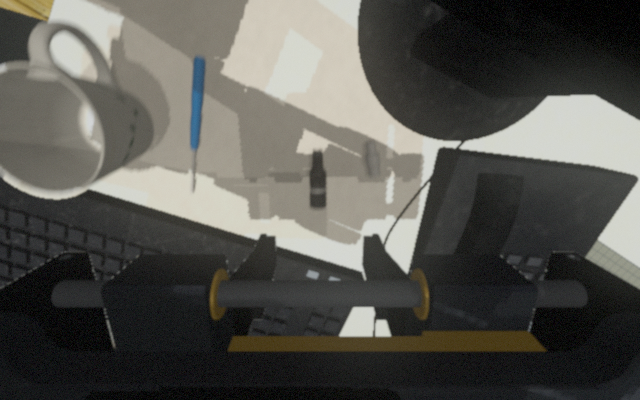

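```bash
python3 -m crank '0 0 0 0.1 -0.08 0.8 -0.2;0 0 0 0 0 1 -0.2;0 0 0 0 0 1 -0.2'
python3 - <<'E'
from h import *
to(0.518,.0405,0.003,106)
p=shot('wrist','w17.png')
E
```

```text
time: 26.42
position: [0.5243, 0.0369, 0.0394]
tool_rot: [0.601, 0.799, 0.004, 0.008]
ft_force: [-0.7, -0.5, 0.2]
grip_width: 0.0522
turn [0.19 0.09 0.03] shift [ 0.14 -0.14  0.91] pos [0.5243 0.0369 0.0394] yaw 106.1 w 0.0522 F [-0.7 -0.5  0.2] t 26.43
```

View pics/w17.png

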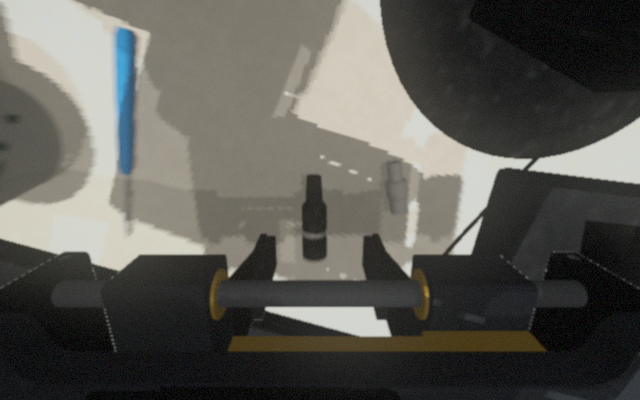

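```bash
python3 -m crank '0.2 0.1 0 0.13 -0.14 0.3 -0.2;0 0 0 0 0 0.35 -0.2;0 0 0 0 0 0.25 -0.2;0 0 0 0 0 0.05 1;0 0 0 0 0 0 1' 35
python3 -m crank '0 0 0 0 0 0 1;0 0 0 0 0 0 1;0 0 0 0 0 -0.5 1;0 0 0 0 0 -1 1;0 0 0 0 0 -1 1'
python3 -m crank '0 0 -1 0 0 -1 1;0 0 -1 0 0 0 1;0 0 -1 0 0 0 1;0 0 -1 0 0 0 1;0 0 -1 0 0 0 1'
python3 - <<'E'
from h import *
to(0.4889,-.3233,0.16,168)
p=shot('wrist','w18.png')
E
```

```text
time: 27.1
position: [0.5192, 0.0391, 0.0016]
tool_rot: [0.602, 0.799, 0.001, 0.0]
ft_force: [0.1, 0.2, 0.3]
grip_width: 0.0396
time: 27.72
position: [0.5166, 0.0389, 0.1005]
tool_rot: [0.602, 0.799, -0.001, -0.003]
ft_force: [-0.1, 0.1, -0.2]
grip_width: 0.0163
time: 28.35
position: [0.5174, 0.0383, 0.1441]
tool_rot: [0.408, 0.913, -0.0, -0.001]
ft_force: [0.3, 1.1, -0.0]
grip_width: 0.0165
turn [-0.01 -0.03 -7.24] shift [-6.26 -6.56 -0.4 ] pos [0.5174 0.0383 0.1441] yaw 131.8 w 0.0165 F [ 0.3  1.1 -0. ] t 28.35
```

View pics/w18.png

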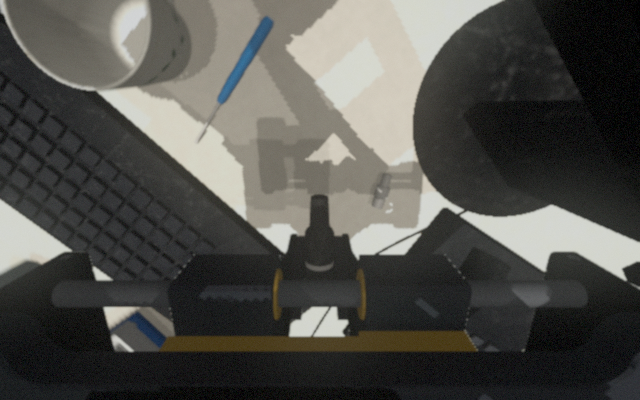

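```bash
python3 -m crank '0 0 -1 0 0 -0.3 1;0 0 -1 0 0 0 1;0 0 -1 0 0 0 1;0 0 -1 0 0 0 1;0 0 -1 0 0 0 1'
python3 -m crank '0 0 -1 0 0 -0.2 1;0 0 -1 0 0 0 1;0 0 0 0 0 0 1'
python3 - <<'E'
from h import *
to(0.4889,-.3233,0.16,168)
E
```

```text
time: 29.02
position: [0.5153, 0.0381, 0.1544]
tool_rot: [0.196, 0.981, -0.0, -0.004]
ft_force: [0.0, 0.1, 0.4]
grip_width: 0.0166
time: 29.4
position: [0.514, 0.0381, 0.1613]
tool_rot: [0.11, 0.994, 0.0, -0.006]
ft_force: [0.0, 0.6, -0.1]
grip_width: 0.0165
turn [-0.01 -0.14 -0.12] shift [-1.35 -8.95  0.02] pos [0.514  0.0381 0.1613] yaw 167.4 w 0.0165 F [ 0.   0.6 -0.1] t 29.4
```

```bash
python3 -m crank '0 -0.1 -0.1 -0.15 -1 0 1;0 0 0 -0.15 -1 0 1;0 0 0 -0.15 -1 0 1;0 0 0 -0.15 -1 0 1;0 0 0 -0.15 -1 0 1'
python3 -m crank '0 0 0 -0.15 -1 0 1;0 0 0 -0.15 -1 0 1;0 0 0 -0.15 -1 0 1;0 0 0 -0.15 -0.8 0 1;0 0 0 0 -0.1 0 1'
python3 - <<'E'
from h import *
to(0.4889,-.3233,0.048,168)
E
```

```text
time: 30.02
position: [0.4997, -0.1662, 0.1599]
tool_rot: [0.108, 0.994, 0.0, -0.002]
ft_force: [0.9, 0.1, -0.3]
grip_width: 0.0166
time: 30.65
position: [0.4871, -0.3314, 0.158]
tool_rot: [0.116, 0.993, 0.001, -0.003]
ft_force: [0.3, 0.3, -0.1]
grip_width: 0.0168
turn [ 0.01 -0.07 -0.27] shift [-0.01  0.21  2.75] pos [ 0.4871 -0.3314  0.158 ] yaw 166.7 w 0.0168 F [ 0.3  0.3 -0.1] t 30.65
```

```bash
python3 -m crank '0 0 -0.3 0 0.2 0.3 1;0 0 0 0 0 0.8 1;0 0 0 0 0 0.8 1;0 0 0 0 0 0.5 1'
python3 - <<'E'
from h import *
to(0.4889,-.3233,0.045,168)
E
```

```text
time: 31.15
position: [0.4882, -0.3153, 0.0585]
tool_rot: [0.101, 0.995, 0.003, -0.004]
ft_force: [-0.7, 0.2, 0.2]
grip_width: 0.017
turn [ 0.05 -0.09  0.08] shift [-0.06 -0.19  0.34] pos [ 0.4882 -0.3153  0.0585] yaw 168.4 w 0.017 F [-0.7  0.2  0.2] t 31.15
```

```bash
python3 -m crank '0 0 0 0 -0.12 0.2 1;0 0 0 0 0 0.1 1'; python3 -m crank '0 0 0 0 0 0 0.3;0 0 0 0 0 0 0.3;0 0 0 0 0 -0.3 0.3;0 0 0 0 0 -1 0.3;0 0 0 0 0 -1 0.3'; python3 -m crank '0 0 1 0 0 -0.7 -0.1;0 0 1 0 1 0 -0.1;0 0 1 -0.2 1 0 -0.1;0 0 1 -0.3 1 0 -0.1;0 0 1 -0.4 1 0 -0.1'
python3 - <<'E'
from h import *
to(0.567,.077,0.16,115)
p=shot('side','side19.png')
for n in ['bnc_adapter_1','round_plug','heatsink']:
    for b in spotter.boxes_of(n,p)[:4]: print(n,round(b['score'],2),np.round(w(p,b['at']),3),np.round(px(p,w(p,b['at']))))
a=p['img'][130:290,230:430,::-1];cv2.imwrite('pics/side19.png',cv2.resize(a,None,fx=3.5,fy=3.5))
E
```

```text
time: 31.4
position: [0.4861, -0.3163, 0.0449]
tool_rot: [0.099, 0.995, 0.004, -0.006]
ft_force: [-4.8, -2.0, 21.6]
grip_width: 0.0164
time: 32.02
position: [0.4866, -0.3151, 0.1395]
tool_rot: [0.099, 0.995, 0.005, -0.007]
ft_force: [0.1, 0.1, -0.6]
grip_width: 0.0304
time: 32.65
position: [0.5877, -0.1885, 0.1794]
tool_rot: [0.322, 0.947, 0.001, -0.001]
ft_force: [0.5, -0.1, -0.3]
grip_width: 0.0478
turn [ 0.   -0.02  5.49] shift [4.45 4.95 0.5 ] pos [ 0.5877 -0.1885  0.1794] yaw 142.5 w 0.0478 F [ 0.5 -0.1 -0.3] t 32.65
bnc_adapter_1 0.57 [0.57  0.074 0.012] [329. 152.]
bnc_adapter_1 0.52 [ 0.529 -0.261  0.049] [348. 237.]
round_plug 0.65 [ 0.483 -0.32   0.056] [336. 260.]
round_plug 0.18 [ 0.524 -0.306  0.043] [351. 254.]
heatsink 0.73 [ 0.471 -0.258  0.062] [325. 238.]
heatsink 0.33 [ 0.524 -0.312  0.041] [352. 256.]
```

View pics/side19.png

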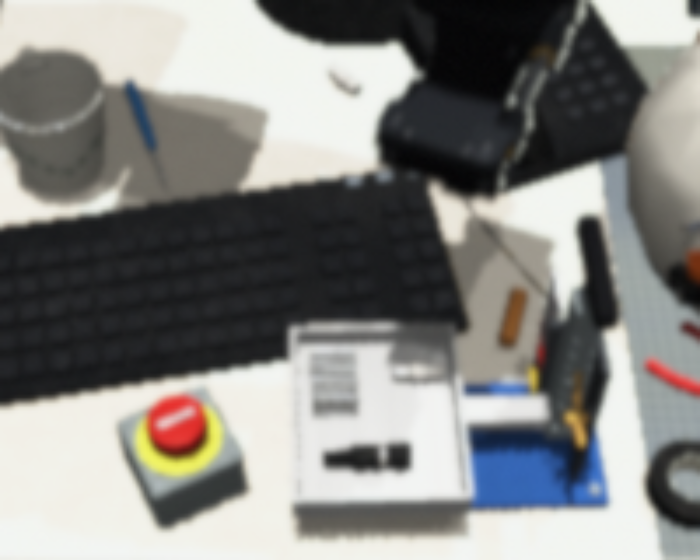

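```bash
python3 -m crank '0 0 1 0.4 1 0 -0.1;0 0 1 0.4 1 0 -0.1;0 0 1 0.6 0.9 0 -0.1;0 0 1 0.7 0.7 0 -0.1;0 0 1 0.8 0.6 0 -0.1'
python3 - <<'E'
from h import *
to(0.567,.077,0.16,115)
E
```

```text
time: 33.48
position: [0.6307, 0.0094, 0.1803]
tool_rot: [0.527, 0.85, -0.001, -0.001]
ft_force: [-0.4, -0.6, -0.6]
grip_width: 0.0478
turn [-0.04 -0.01  0.27] shift [ 2.22 -0.67  0.51] pos [0.6307 0.0094 0.1803] yaw 116.3 w 0.0478 F [-0.4 -0.6 -0.6] t 33.48
```

```bash
python3 -m crank '0 0 0.3 0.7 -0.3 0 -0.1;0 0 0 0.7 -0.3 0.2 -0.1;0 0 0 0.6 0 0.6 -0.1'
python3 - <<'E'
from h import *
to(0.567,.077,0.05,115)
p=shot('wrist','w20.png')
for n in ['bnc_adapter_1']:
    for b in spotter.boxes_of(n,p)[:4]: print(n,round(b['score'],2),np.round(w(p,b['at']),3),np.round(px(p,w(p,b['at']))))
E
```

```text
time: 33.85
position: [0.5735, 0.0707, 0.1505]
tool_rot: [0.54, 0.842, -0.001, 0.001]
ft_force: [0.2, 0.4, -1.3]
grip_width: 0.0481
turn [-0.    0.02 -0.06] shift [ 0.22 -0.08  2.51] pos [0.5735 0.0707 0.1505] yaw 114.7 w 0.0481 F [ 0.2  0.4 -1.3] t 33.85
bnc_adapter_1 0.72 [0.568 0.081 0.007] [318. 175.]
```

View pics/w20.png

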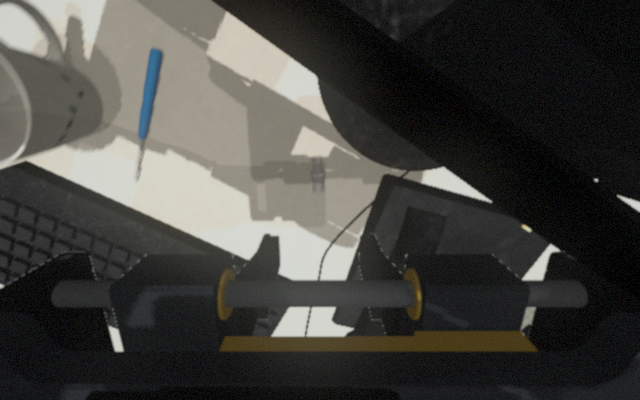

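```bash
python3 - <<'E'
from h import *
ps=shot('scene','s21.png');pd=shot('side','d21.png');pw=shot('wrist')
def ray(p,u,v): d=rot(p)@np.linalg.inv(p['camera_matrix'])@np.array([u,v,1.]); return np.array(p['xyz']),d/np.linalg.norm(d)
def tri(L):
    A=sum(np.eye(3)-np.outer(d,d) for o,d in L);b=sum((np.eye(3)-np.outer(d,d))@o for o,d in L)
    return np.linalg.solve(A,b)
for L in ([(ps,200,327),(pd,243,124)],):
    X=tri([ray(*l) for l in L]); print(X.round(3),[ (px(l[0],X)-np.array(l[1:])).round(1) for l in L])
print('cam',pw['xyz'])
for z in (.2,.15,.1,.05):print(z,plane(pw,220,0,z).round(3),plane(pw,600,250,z).round(3),plane(pd,243,124,z).round(3),plane(pd,398,120,z).round(3),plane(pd,320,82,z).round(3))
E
```

```text
[0.362 0.181 0.117] [array([20.2, 12.8]), array([10.3, -9.5])]
cam [0.53925774 0.1471583  0.31200369]
0.2 [0.497 0.162 0.2  ] [0.67  0.143 0.2  ] [0.329 0.042 0.2  ] [ 0.723 -0.04   0.2  ] [0.567 0.176 0.2  ]
0.15 [0.478 0.169 0.15 ] [0.728 0.141 0.15 ] [0.328 0.104 0.15 ] [0.753 0.016 0.15 ] [0.584 0.249 0.15 ]
0.1 [0.458 0.176 0.1  ] [0.786 0.139 0.1  ] [0.327 0.166 0.1  ] [0.783 0.071 0.1  ] [0.601 0.321 0.1  ]
0.05 [0.439 0.183 0.05 ] [0.845 0.137 0.05 ] [0.325 0.228 0.05 ] [0.813 0.127 0.05 ] [0.619 0.394 0.05 ]
```

View pics/s21.png

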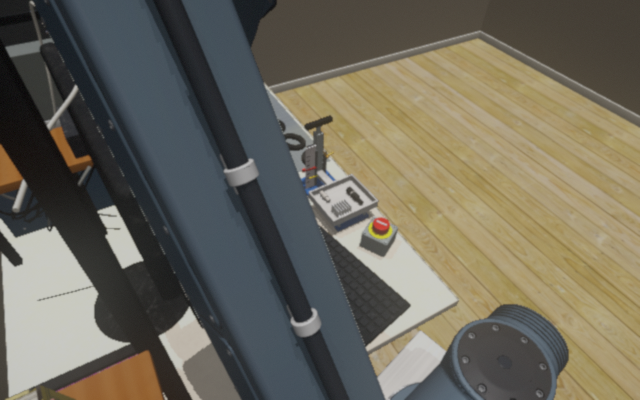

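View pics/d21.png

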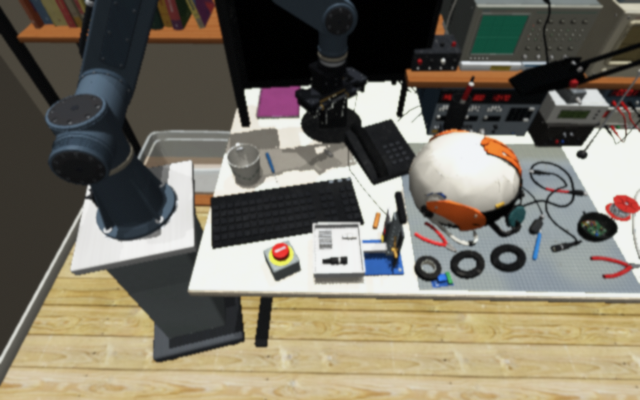

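```bash
python3 - <<'E'
from h import *
print(robot.get_obs()['q'].round(2))
E
python3 -m crank '0 0 1 -1 0 -0.2 -0.1;0 0 1 -1 0 0 -0.1;0 0 1 0 0 0 -0.1;0 0 1 0 0 0 -0.1;0 0 1 0 0 0 -0.1'
python3 -m crank '0 0 1 0 0 0 -0.1;0 0 1 0 0 0 -0.1;0 0 1 0 0 0 -0.1;0 0 1 0 0 0 -0.1;0 0 1 0 0 0 -0.1'
python3 -m crank '0 0 1 0 0 0 -0.1;0 0 1 0 0 0 -0.1;0 0 1 0 0 0 -0.1;0 0 1 0 0 0 -0.1;0 0 1 0 0 0 -0.1'
python3 -m crank '0 0 1 0 0 0 -0.1;0 0 1 0 0 0 -0.1;0 0 1 0 0 0 -0.1;0 0 1 0 0 0 -0.1;0 0 1 0 0 0 -0.1'
python3 -m crank '0 0 1 0 0 0 -0.1;0 0 1 0 0 0 -0.1;0 0 1 0 0 0 -0.1;0 0 1 0 0 0 -0.1;0 0 1 0 0 0 -0.1'
python3 -m crank '0 0 1 0 0 0 -0.1;0 0 1 0 0 0 -0.1;0 0 1 0 0 0 -0.1;0 0 1 0 0 0 -0.1;0 0 1 0 0 0 -0.1'
python3 - <<'E'
from h import *
print(robot.get_obs()['q'].round(2))
to(0.567,.077,0.05,-65)
E
```

```text
[-0.07  0.56  1.62 -0.    0.96 -0.5 ]
time: 34.72
position: [0.6138, -0.016, 0.1648]
tool_rot: [0.716, 0.698, 0.003, 0.008]
ft_force: [0.1, -0.0, 0.8]
grip_width: 0.0479
time: 35.35
position: [0.6206, -0.0265, 0.1712]
tool_rot: [0.856, 0.516, 0.009, 0.013]
ft_force: [-0.2, 0.8, -0.0]
grip_width: 0.048
time: 35.98
position: [0.627, -0.0368, 0.1778]
tool_rot: [0.951, 0.307, 0.017, 0.015]
ft_force: [0.1, -0.3, -0.4]
grip_width: 0.0482
time: 36.6
position: [0.633, -0.0473, 0.1844]
tool_rot: [0.996, 0.083, 0.026, 0.014]
ft_force: [-1.3, -0.1, 0.8]
grip_width: 0.048
time: 37.22
position: [0.6387, -0.0578, 0.1912]
tool_rot: [0.989, -0.146, 0.035, 0.01]
ft_force: [-0.2, -0.2, -0.4]
grip_width: 0.0478
time: 37.85
position: [0.644, -0.0685, 0.1979]
tool_rot: [0.929, -0.367, 0.043, 0.003]
ft_force: [0.5, 0.0, -0.5]
grip_width: 0.0476
[-0.27  0.55  1.46 -0.02  1.04  2.06]
turn [-0.48 -0.87  4.36] shift [-4.18 -1.24  3.4 ] pos [ 0.644  -0.0685  0.1979] yaw -43.2 w 0.0476 F [ 0.5  0.  -0.5] t 37.85
```

```bash
python3 -m crank '-0.3 -0.5 1 0 0 0 -0.1;-0.2 -0.3 1 0 0 0 -0.1;0 -0.2 1 0 0 0 -0.1;0 0 1 0 0 0 -0.1;0 0 0.3 0 0 0 -0.1'
python3 - <<'E'
from h import *
to(0.567,.077,0.12,-65)
E
```

```text
time: 38.48
position: [0.6486, -0.0789, 0.2044]
tool_rot: [0.839, -0.544, 0.0, 0.002]
ft_force: [0.2, 0.0, -0.6]
grip_width: 0.0475
turn [ 0.04 -0.04 -0.18] shift [-4.4   0.26  2.1 ] pos [ 0.6486 -0.0789  0.2044] yaw -65.9 w 0.0475 F [ 0.2  0.  -0.6] t 38.48
```

```bash
python3 -m crank '0 0 -0.15 -1 0 0 -0.1;0 0 0 -1 0 0.1 -0.1;0 0 0 -1 0.1 0.3 -0.1;0 0 0 -1 0.1 0.5 -0.1;0 0 0 -0.4 0.05 0.6 -0.1'
python3 - <<'E'
from h import *
to(0.567,.077,0.005,-65)
p=shot('wrist','w22.png')
for n in ['bnc_adapter_1']:
    for b in spotter.boxes_of(n,p)[:4]: print(n,round(b['score'],2),np.round(w(p,b['at']),3),np.round(px(p,w(p,b['at']))))
E
```

```text
time: 39.1
position: [0.5716, 0.0733, 0.1478]
tool_rot: [0.841, -0.54, 0.008, -0.0]
ft_force: [0.0, -0.2, -0.6]
grip_width: 0.048
turn [-0.11 -0.15 -0.08] shift [-0.18  0.1   3.57] pos [0.5716 0.0733 0.1478] yaw -65.4 w 0.048 F [ 0.  -0.2 -0.6] t 39.1
bnc_adapter_1 0.91 [0.57  0.079 0.009] [320. 195.]
```

View pics/w22.png

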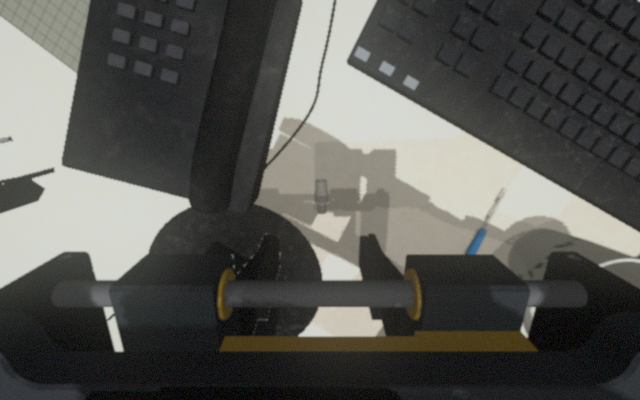

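```bash
python3 -m crank '-0.1 -0.15 0 -0.12 0.08 0.9 -0.1;0 0 0 -0.05 0 1 -0.1;0 0 0 0 0 0.8 -0.1'
python3 - <<'E'
from h import *
to(0.568,.078,0.003,-65)
p=shot('wrist','w23.png')
for n in ['bnc_adapter_1']:
    for b in spotter.boxes_of(n,p)[:4]: print(n,round(b['score'],2),np.round(w(p,b['at']),3),np.round(px(p,w(p,b['at']))))
E
```

```text
time: 39.58
position: [0.5734, 0.074, 0.0415]
tool_rot: [0.842, -0.54, 0.005, -0.002]
ft_force: [-0.1, 0.2, -0.4]
grip_width: 0.0478
turn [-0.11 -0.07 -0.08] shift [-0.15  0.09  0.96] pos [0.5734 0.074  0.0415] yaw -65.4 w 0.0478 F [-0.1  0.2 -0.4] t 39.58
bnc_adapter_1 0.65 [0.568 0.077 0.01 ] [324. 235.]
```

View pics/w23.png

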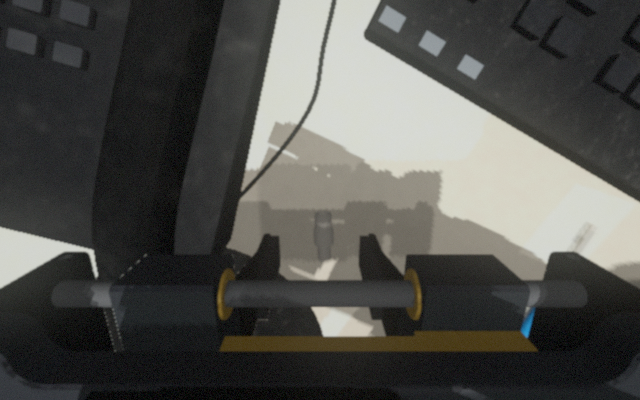

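```bash
python3 -m crank '-0.1 -0.1 0 -0.13 0.08 0.3 -0.1;0 0 0 0 0 0.3 -0.1;0 0 0 0 0 0.2 -0.1'
python3 - <<'E'
from h import *
to(0.568,.078,0.003,-65)
E
```

```text
time: 40.05
position: [0.57, 0.0761, 0.0098]
tool_rot: [0.841, -0.541, -0.0, -0.001]
ft_force: [-0.7, -0.5, 0.9]
grip_width: 0.048
turn [-0.02  0.02 -0.09] shift [-0.06  0.03  0.17] pos [0.57   0.0761 0.0098] yaw -65.5 w 0.048 F [-0.7 -0.5  0.9] t 40.05
```

```bash
python3 -m crank '0 0 0 -0.05 0.03 0.16 -0.1;0 0 0 0 0 0 1;0 0 0 0 0 0 1;0 0 0 0 0 0 1;0 0 0 0 0 0 1' 35
python3 -m crank '0 0 0 0 0 -0.5 1;0 0 0 0 0 -1 1;0 0 0 0 0 -1 1;0 0 0 0.5 0 -1 1;0 0 0 1 0 -0.3 1'
python3 - <<'E'
from h import *
to(0.525,-.2985,0.17,168)
p=shot('wrist','w24.png')
E
```

```text
time: 40.67
position: [0.5685, 0.0777, 0.0037]
tool_rot: [0.841, -0.541, 0.0, -0.002]
ft_force: [-0.6, 0.5, -0.2]
grip_width: 0.0158
time: 41.3
position: [0.5911, 0.0242, 0.1588]
tool_rot: [0.843, -0.539, -0.002, -0.001]
ft_force: [0.4, 0.8, -0.9]
grip_width: 0.0128
turn [6.000e-02 1.000e-02 2.536e+01] shift [ 6.63  4.89 -0.3 ] pos [0.5911 0.0242 0.1588] yaw -65.2 w 0.0128 F [ 0.4  0.8 -0.9] t 41.3
```

View pics/w24.png

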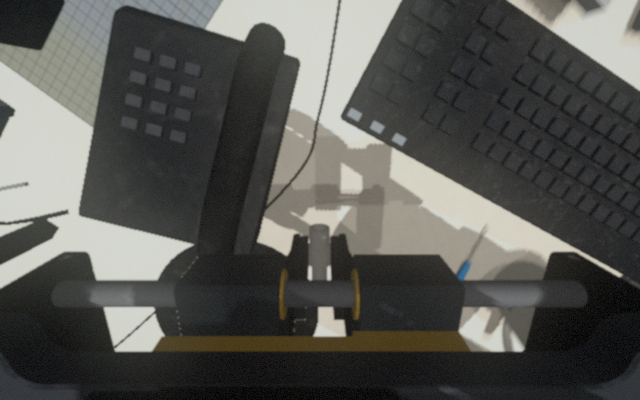

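```bash
python3 -m crank '0 0 -1 0.7 0 -0.7 1;0 0 -1 0.7 0 -0.5 1;0 0 -1 0.5 0.3 0 1;0 0 -1 0.5 0.5 0 1;0 0 -1 0 0 0 1'
for i in 1; do python3 -m crank '0 0 -1 0 0 0 1;0 0 -1 0 0 0 1;0 0 -1 0 0 0 1;0 0 -1 0 0 0 1;0 0 -1 0 0 0 1'; done
python3 -m crank '0 0 -1 0 0 0 1;0 0 -1 0 0 0 1;0 0 -1 0 0 0 1;0 0 -1 0 0 0 1;0 0 -1 0 0 0 1'
python3 -m crank '0 0 -1 0 0 0 1;0 0 -1 0 0 0 1;0 0 -1 0 0 0 1;0 0 -1 0 0 0 1;0 0 -1 0 0 0 1'
python3 - <<'E'
from h import *
to(0.525,-.2985,0.17,168)
E
```

```text
time: 41.98
position: [0.6202, -0.0873, 0.2102]
tool_rot: [0.941, -0.339, 0.003, 0.0]
ft_force: [-0.1, 0.4, -0.5]
grip_width: 0.0132
time: 42.6
position: [0.618, -0.0876, 0.2086]
tool_rot: [0.993, -0.122, 0.001, 0.0]
ft_force: [0.0, 0.3, -0.6]
grip_width: 0.0127
time: 43.22
position: [0.6159, -0.0869, 0.207]
tool_rot: [0.995, 0.103, -0.001, -0.0]
ft_force: [-0.1, 1.0, 0.2]
grip_width: 0.013
time: 43.85
position: [0.6138, -0.086, 0.2055]
tool_rot: [0.947, 0.322, -0.003, -0.002]
ft_force: [-0.3, 0.9, -0.4]
grip_width: 0.0131
turn [ -0.08  -0.04 -26.08] shift [-5.    2.86  0.9 ] pos [ 0.6138 -0.086   0.2055] yaw 37.6 w 0.0131 F [-0.3  0.9 -0.4] t 43.85
```

```bash

python3 -m crank '0 0 -1 0 0 0 1;0 0 -1 0 0 0 1;0 0 -1 0 0 0 1;0 0 -1 0 0 0 1;0 0 -1 0 0 0 1'
python3 -m crank '0 0 -1 0 0 0 1;0 0 -1 0 0 0 1;0 0 -1 0 0 0 1;0 0 -1 0 0 0 1;0 0 -1 0 0 0 1'
python3 -m crank '0 0 -1 0 0 0 1;0 0 -1 0 0 0 1;0 0 -1 0 0 0 1;0 0 -1 0 0 0 1;0 0 -1 0 0 0 1'
python3 -m crank '0 0 -1 0 0 0 1;0 0 -1 0 0 0 1;0 0 -1 0 0 0 1;0 0 -1 0 0 0 1;0 0 -1 0 0 0 1'
python3 -m crank '0 0 -1 0 0 0 1;0 0 -1 0 0 0 1;0 0 -1 0 0 0 1;0 0 -1 0 0 0 1;0 0 -1 0 0 0 1'
python3 - <<'E'
from h import *
to(0.526,-.2965,0.17,168)
p=shot('wrist','w25.png')
E
```

```text
time: 44.48
position: [0.6117, -0.0852, 0.2039]
tool_rot: [0.851, 0.526, -0.004, -0.004]
ft_force: [0.1, 0.5, -0.2]
grip_width: 0.0129
time: 45.1
position: [0.6097, -0.0844, 0.2024]
tool_rot: [0.712, 0.702, -0.004, -0.006]
ft_force: [0.1, 0.4, -0.6]
grip_width: 0.0129
time: 45.72
position: [0.6077, -0.0836, 0.2009]
tool_rot: [0.537, 0.844, -0.003, -0.008]
ft_force: [0.6, -0.7, 0.2]
grip_width: 0.0129
time: 46.35
position: [0.6056, -0.0829, 0.1995]
tool_rot: [0.335, 0.942, -0.001, -0.01]
ft_force: [-0.7, 0.4, -0.2]
grip_width: 0.013
time: 46.98
position: [0.6036, -0.0821, 0.198]
tool_rot: [0.116, 0.993, 0.002, -0.012]
ft_force: [-0.8, 0.2, -0.1]
grip_width: 0.0128
turn [ 0.01 -0.28 -0.27] shift [ 0.63 -5.66  0.71] pos [ 0.6036 -0.0821  0.198 ] yaw 166.7 w 0.0128 F [-0.8  0.2 -0.1] t 46.98
```

View pics/w25.png

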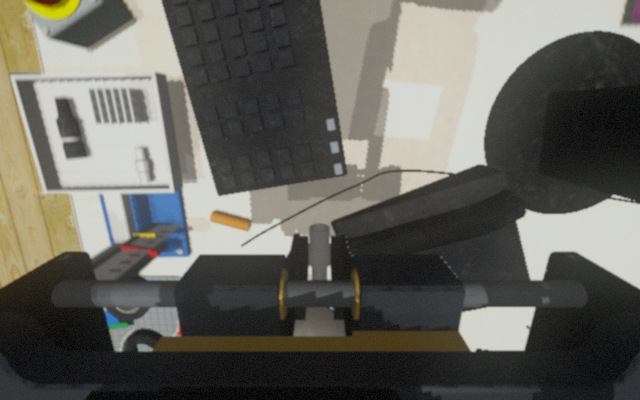

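```bash

python3 -m crank '0 -0.2 -0.3 0.7 -0.7 0 1;0 -0.1 0 0.2 -1 0 1;0 0 0 0.05 -1 0 1;0 0 0 0 -1 0 1;0 0 0 0 -1 0 1'
python3 -m crank '0 0 0 0 -0.7 0.4 1'
python3 - <<'E'
from h import *
to(0.526,-.2965,0.047,168)
E
```

```text
time: 47.65
position: [0.5252, -0.2581, 0.1978]
tool_rot: [0.102, 0.995, 0.001, 0.001]
ft_force: [-0.2, 0.3, -0.4]
grip_width: 0.0131
time: 47.78
position: [0.5199, -0.288, 0.1828]
tool_rot: [0.103, 0.995, -0.0, 0.003]
ft_force: [0.5, 0.5, -0.3]
grip_width: 0.0133
turn [0.01 0.06 0.03] shift [-0.18 -0.18  3.39] pos [ 0.5199 -0.288   0.1828] yaw 168.1 w 0.0133 F [ 0.5  0.5 -0.3] t 47.77
```

```bash

python3 -m crank '0 0 0 -0.15 -0.1 0.6 1;0 0 0 0 0 0.9 1;0 0 0 0 0 0.9 1;0 0 0 0 0 0.6 1'
python3 - <<'E'
from h import *
to(0.526,-.2965,0.047,168)
E
```

```text
time: 48.28
position: [0.5259, -0.298, 0.0606]
tool_rot: [0.109, 0.994, -0.002, 0.005]
ft_force: [0.0, 0.4, -0.2]
grip_width: 0.0129
turn [-0.03  0.12 -0.1 ] shift [0.01 0.04 0.34] pos [ 0.5259 -0.298   0.0606] yaw 167.5 w 0.0129 F [ 0.   0.4 -0.2] t 48.27
```

```bash
python3 -m crank '0 0 0 0 0.03 0.2 1;0 0 0 0 0 0.08 1'; python3 -m crank '0 0 0 0 0 0 0.4;0 0 0 0 0 0 0.4;0 0 0 0 0 -0.3 0.4;0 0 0 0 0 -1 0.4;0 0 0 0 0 -1 0.4'; python3 -m crank '0 0 0 0.5 0 -1 -0.1;0 0 0 1 0 -1 -0.1;0 0 0 1 0 -1 -0.1'
python3 - <<'E'
from h import *
to(0.621,-.314,0.25,168)
p=shot('side','side26.png')
for n in ['bnc_adapter_1','round_plug','heatsink','aa_cell_1','marker','pointer']:
    for b in spotter.boxes_of(n,p)[:4]: print(n,round(b['score'],2),np.round(w(p,b['at']),3),np.round(px(p,w(p,b['at']))))
a=p['img'][170:290,260:430,::-1];cv2.imwrite('pics/side26.png',cv2.resize(a,None,fx=4.6,fy=4.6,interpolation=2))
p=shot('scene','scene26.png')
for n in ['bnc_adapter_1','marker','pointer','lift_handle']:
    for b in spotter.boxes_of(n,p)[:4]: print(n,round(b['score'],2),np.round(w(p,b['at']),3),np.round(px(p,w(p,b['at']))))
p=shot('wrist','w26.png')
E
```

```text
time: 48.52
position: [0.5253, -0.296, 0.0475]
tool_rot: [0.11, 0.994, -0.001, 0.003]
ft_force: [-1.1, 1.0, -0.5]
grip_width: 0.0134
time: 49.15
position: [0.5245, -0.2955, 0.1437]
tool_rot: [0.11, 0.994, -0.001, 0.003]
ft_force: [-0.5, -0.7, -0.4]
grip_width: 0.026
time: 49.52
position: [0.4267, -0.2744, 0.2709]
tool_rot: [0.109, 0.994, -0.004, 0.008]
ft_force: [-0.0, -1.3, -0.4]
grip_width: 0.0451
turn [-0.07  0.18 -0.1 ] shift [-4.95  0.09  0.6 ] pos [ 0.4267 -0.2744  0.2709] yaw 167.5 w 0.0451 F [-0.  -1.3 -0.4] t 49.52
bnc_adapter_1 0.57 [ 0.531 -0.261  0.054] [348. 236.]
bnc_adapter_1 0.51 [ 0.498 -0.306  0.051] [340. 255.]
bnc_adapter_1 0.42 [ 0.523 -0.306  0.043] [351. 254.]
bnc_adapter_1 0.37 [ 0.357 -0.29   0.05 ] [281. 262.]
round_plug 0.65 [ 0.486 -0.325  0.058] [338. 261.]
heatsink 0.63 [ 0.471 -0.259  0.064] [325. 238.]
aa_cell_1 0.41 [ 0.623 -0.208  0.013] [375. 221.]
marker 0.7 [ 0.47  -0.259  0.062] [324. 238.]
pointer 0.83 [ 0.523 -0.307  0.042] [350. 255.]
pointer 0.65 [ 0.358 -0.267  0.075] [381. 225.]
```

View pics/side26.png

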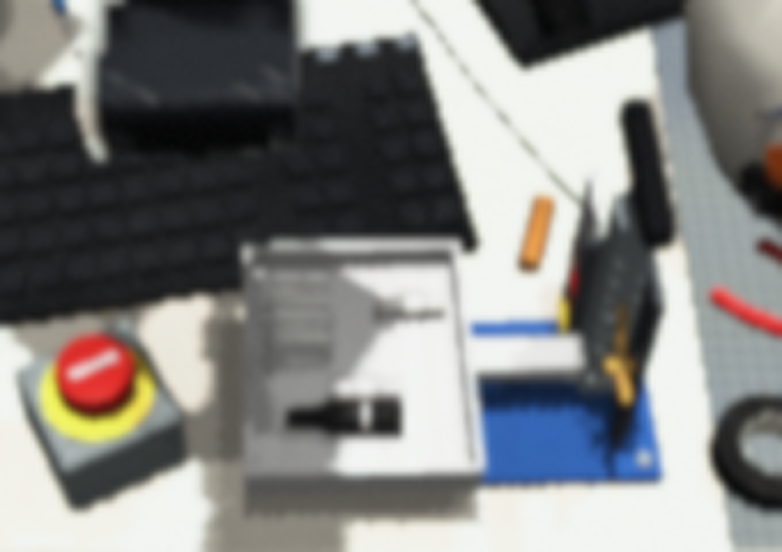

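View pics/scene26.png

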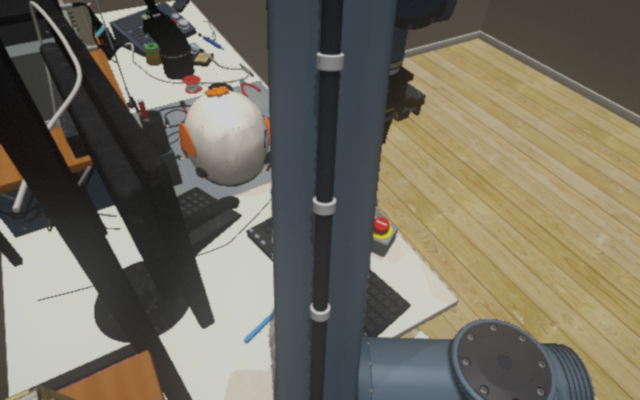

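View pics/w26.png

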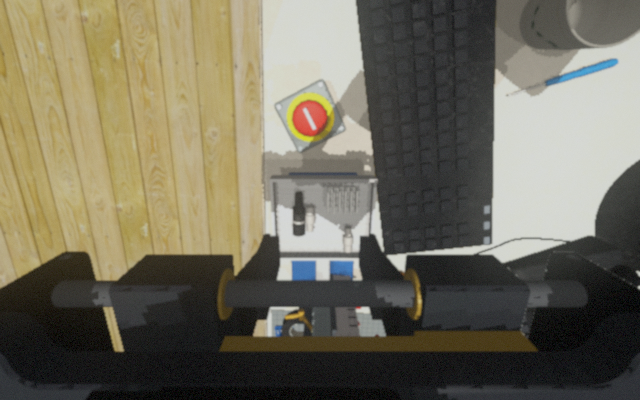

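```bash
python3 - <<'E'
from h import *
a=cv2.imread('pics/s21.png')[100:220,270:360];cv2.imwrite('pics/s21c.png',cv2.resize(a,None,fx=6,fy=5,interpolation=2))
E
```

```text
(no output)
```

View pics/s21c.png

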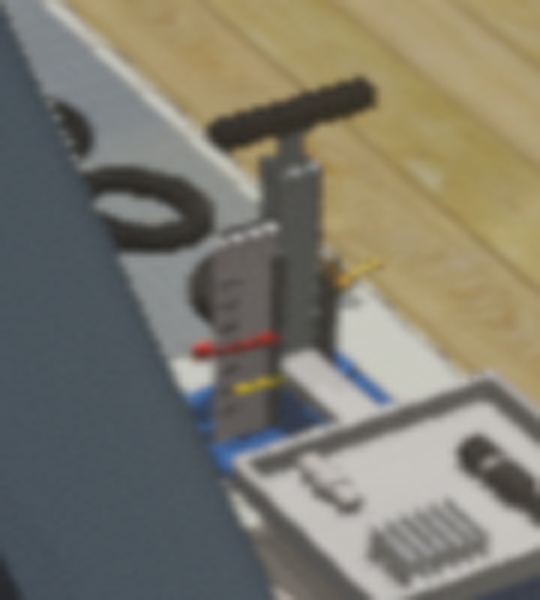

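```bash
python3 - <<'E'
from h import *
ps=shot('scene')
x,y,t=.4968,-.2872,-.2146
W=lambda X,Y,Z:np.array([x+X*np.cos(t)-Y*np.sin(t),y+X*np.sin(t)+Y*np.cos(t),Z])
a=cv2.imread('pics/s21.png')
def pc(P): q=px(ps,P); return ((q-np.array([270,100]))*np.array([6,5])).round(0)
for X in (.105,.115,.125):
  for Y in (.02,.035,.05):
    print(X,Y,[pc(W(X,Y,z)).tolist() for z in (.0475,.078,.085,.0925,.1,.12,.152)])
print('handle',pc(W(.127,.04,.208)),pc(W(.127,-.04,.208)))
# red mask rows
hsv=cv2.cvtColor(a,cv2.COLOR_BGR2HSV)
for n,lo,hi in [('red',(0,120,80),(8,255,255)),('yel',(22,120,80),(35,255,255))]:
    m=cv2.inRange(hsv,lo,hi); r,c=np.nonzero(m[150:190,295:325]); print(n,sorted(set(zip((c+295).tolist(),(r+150).tolist()))))
E
```

```text
0.105 0.02 [[271.0, 384.0], [272.0, 342.0], [273.0, 332.0], [273.0, 321.0], [273.0, 311.0], [274.0, 281.0], [276.0, 233.0]]
0.105 0.035 [[243.0, 394.0], [244.0, 352.0], [244.0, 342.0], [244.0, 331.0], [244.0, 320.0], [245.0, 291.0], [246.0, 242.0]]
0.105 0.05 [[214.0, 404.0], [215.0, 361.0], [215.0, 351.0], [215.0, 341.0], [215.0, 330.0], [215.0, 300.0], [215.0, 252.0]]
0.115 0.02 [[259.0, 374.0], [261.0, 331.0], [261.0, 322.0], [261.0, 311.0], [261.0, 300.0], [262.0, 271.0], [264.0, 222.0]]
0.115 0.035 [[231.0, 383.0], [232.0, 341.0], [232.0, 331.0], [232.0, 320.0], [232.0, 309.0], [233.0, 280.0], [233.0, 231.0]]
0.115 0.05 [[203.0, 393.0], [203.0, 350.0], [203.0, 341.0], [203.0, 330.0], [203.0, 319.0], [203.0, 290.0], [203.0, 241.0]]
0.125 0.02 [[248.0, 363.0], [249.0, 321.0], [249.0, 311.0], [249.0, 300.0], [249.0, 289.0], [250.0, 260.0], [251.0, 212.0]]
0.125 0.035 [[220.0, 372.0], [220.0, 330.0], [220.0, 320.0], [220.0, 310.0], [220.0, 299.0], [221.0, 269.0], [221.0, 221.0]]
0.125 0.05 [[192.0, 382.0], [191.0, 340.0], [191.0, 330.0], [191.0, 319.0], [191.0, 308.0], [191.0, 279.0], [191.0, 230.0]]
handle [209. 132.] [372.  84.]
red [(303, 169), (303, 170), (304, 169), (304, 170), (305, 169), (305, 170), (308, 169), (309, 169), (310, 168), (310, 169), (311, 168), (311, 169), (312, 168), (313, 167), (313, 168), (314, 166), (314, 167), (314, 168), (315, 167), (315, 168)]
yel [(309, 177), (309, 178), (310, 177), (310, 178), (311, 176), (311, 177), (311, 178), (312, 176), (312, 177), (313, 176), (313, 177), (314, 176), (314, 177), (315, 176)]
```

```bash
python3 -m crank '0 0 1 -0.5 0 0 -0.1;0 0 1 -0.5 0 0 -0.1;0 0 1 -0.5 0 0 -0.1;0 0 1 0 0 0 -0.1;0 0 1 0 0 0 -0.1'
python3 -m crank '0 0 1 0 0 0 -0.1;0 0 1 0 0 0 -0.1;0 0 1 0 0 0 -0.1;0 0 1 0 0 0 -0.1;0 0 1 0 0 0 -0.1'
python3 -m crank '0 0 1 0 0 0 -0.1;0 0 1 0 0 0 -0.1;0 0 1 0 0 0 -0.1;0 0 1 0 0 0 -0.1;0 0 1 0 0 0 -0.1'
python3 -m crank '0 0 1 0 0 0 -0.1;0 0 1 0 0 0 -0.1;0 0 0.6 0 0 0 -0.1'
python3 - <<'E'
from h import *
to(0.621,-.314,0.25,77.7)
E
```

```text
time: 50.85
position: [0.4868, -0.2931, 0.2666]
tool_rot: [0.328, 0.945, -0.001, 0.005]
ft_force: [-0.1, -0.3, -0.2]
grip_width: 0.0479
time: 51.48
position: [0.4872, -0.2929, 0.2647]
tool_rot: [0.531, 0.847, 0.001, 0.004]
ft_force: [0.5, -0.5, -0.1]
grip_width: 0.048
time: 52.1
position: [0.4874, -0.2927, 0.2629]
tool_rot: [0.707, 0.707, 0.002, 0.002]
ft_force: [-1.3, 0.2, 0.5]
grip_width: 0.0478
time: 52.48
position: [0.4876, -0.2926, 0.2619]
tool_rot: [0.785, 0.62, 0.002, 0.001]
ft_force: [-1.2, 0.3, -0.1]
grip_width: 0.048
turn [ 0.04 -0.01 -0.23] shift [0.25 3.37 0.31] pos [ 0.4876 -0.2926  0.2619] yaw 76.6 w 0.048 F [-1.2  0.3 -0.1] t 52.48
```

```bash
python3 -m crank '0 0 -0.2 0.08 0.8 -0.1 -0.1;0 0 0 0.08 0.8 0 -0.1;0 0 0 0.08 0.8 0 -0.1;0 0 0 0 0.7 0 -0.1;0 0 0 0 0.3 0 -0.1'
python3 - <<'E'
from h import *
to(0.621,-.314,0.192,77.7)
p=shot('wrist','w27.png')
for n in ['lift_handle']:
    for b in spotter.boxes_of(n,p)[:4]: print(n,round(b['score'],2),np.round(w(p,b['at']),3),np.round(px(p,w(p,b['at']))))
E
```

```text
time: 53.1
position: [0.6251, -0.3131, 0.264]
tool_rot: [0.78, 0.626, 0.001, -0.001]
ft_force: [-0.4, -0.6, 0.1]
grip_width: 0.0479
turn [-0.01 -0.03 -0.03] shift [-0.05 -0.09  1.8 ] pos [ 0.6251 -0.3131  0.264 ] yaw 77.5 w 0.0479 F [-0.4 -0.6  0.1] t 53.1
lift_handle 0.94 [ 0.519 -0.296  0.04 ] [238. 175.]
```

View pics/w27.png

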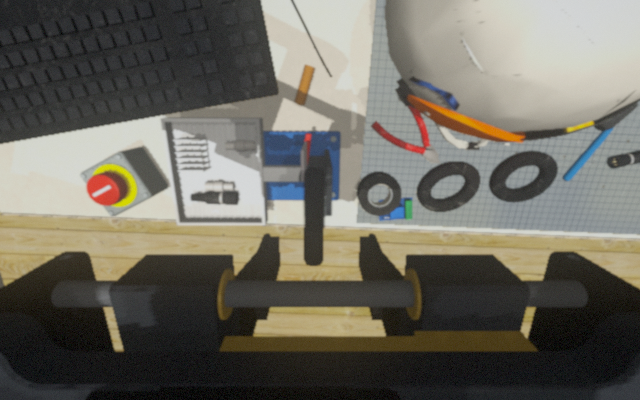

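```bash
python3 - <<'E'
from h import *
p=shot('wrist')
x,y,t=.4968,-.2872,-.2146
W=lambda X,Y,Z:np.array([x+X*np.cos(t)-Y*np.sin(t),y+X*np.sin(t)+Y*np.cos(t),Z])
print(px(p,W(.127,.04,.216)),px(p,W(.127,-.04,.216)),px(p,W(.127,-.04,.2)))
E
```

```text
[314.26597578 170.61389151] [315.16842553 268.66811476] [315.41963411 258.77000626]
```

Matches the picture. Descend and grip.

```bash
python3 -m crank '0 0 0 -0.05 -0.1 0.6 -0.1;0 0 0 0 0 0.6 -0.1;0 0 0 0 0 0.5 -0.1'
python3 - <<'E'
from h import *
to(0.621,-.314,0.192,77.7)
E
```

```text
time: 53.62
position: [0.6166, -0.314, 0.1976]
tool_rot: [0.78, 0.626, 0.0, -0.0]
ft_force: [0.1, 0.2, -0.1]
grip_width: 0.048
turn [ 0.   -0.01 -0.05] shift [0.02 0.11 0.14] pos [ 0.6166 -0.314   0.1976] yaw 77.4 w 0.048 F [ 0.1  0.2 -0.1] t 53.62
```

```bash
python3 -m crank '0 0 0 0 0.11 0.1 -0.1;0 0 0 0 0 0 1;0 0 0 0 0 0 1;0 0 0 0 0 0 1;0 0 0 0 0 0 1' 50
python3 -m crank '0 0 0 0 0 -0.2 1'
python3 -m crank '0 0 0 0 0 -0.2 1;0 0 0 0 0 -0.2 1'
```

```text
time: 54.25
position: [0.6197, -0.3152, 0.1955]
tool_rot: [0.781, 0.625, 0.001, 0.0]
ft_force: [8.6, -1.3, -5.1]
grip_width: 0.0159
time: 54.38
position: [0.6197, -0.3152, 0.202]
tool_rot: [0.781, 0.625, 0.001, -0.0]
ft_force: [2.7, -2.2, -9.8]
grip_width: 0.0155
time: 54.62
position: [0.6197, -0.3151, 0.2168]
tool_rot: [0.781, 0.625, 0.0, -0.001]
ft_force: [3.8, -1.4, -8.3]
grip_width: 0.0154
```

```bash
python3 -m crank '0 0 0 0 0 -0.2 1;0 0 0 0 0 -0.2 1;0 0 0 0 0 0 1'
python3 - <<'E'
from h import *
to(0.621,-.314,0.244,77.7)
E
```

```text
time: 55.0
position: [0.6198, -0.3152, 0.2345]
tool_rot: [0.781, 0.625, 0.0, -0.001]
ft_force: [1.0, -0.0, -4.8]
grip_width: 0.0155
turn [-0.01 -0.02 -0.06] shift [ 0.04  0.02 -0.24] pos [ 0.6198 -0.3152  0.2345] yaw 77.4 w 0.0155 F [ 1.  -0.  -4.8] t 55.0
```

```bash
python3 -m crank '0 0 0 0 0 -0.23 1;0 0 0 0 0 0 1'
python3 - <<'E'
from h import *
to(0.621,-.314,0.244,77.7)
x,y,t=.4968,-.2872,-.2146
W=lambda X,Y,Z:np.array([x+X*np.cos(t)-Y*np.sin(t),y+X*np.sin(t)+Y*np.cos(t),Z])
p=shot('side','side28.png'); a=p['img'][130:290,260:430,::-1];cv2.imwrite('pics/side28c.png',cv2.resize(a,None,fx=3.6,fy=3.6,interpolation=2))
for l in (.045,.06,.063): print(l,[px(p,W(*c,.044+l)).round(1) for c in [(-.059,.069),(.059,.069),(.059,-.069),(-.059,-.069)]])
E
```

```text
time: 55.25
position: [0.6197, -0.3152, 0.2447]
tool_rot: [0.781, 0.625, 0.0, -0.001]
ft_force: [1.9, -0.7, -4.3]
grip_width: 0.0157
turn [-0.01 -0.02 -0.06] shift [0.04 0.02 0.02] pos [ 0.6197 -0.3152  0.2447] yaw 77.4 w 0.0157 F [ 1.9 -0.7 -4.3] t 55.25
0.045 [array([312.6, 216. ]), array([361. , 214.9]), array([367. , 265.5]), array([313.4, 266.9])]
0.06 [array([312.5, 212.4]), array([361.4, 211.2]), array([367.6, 262.1]), array([313.3, 263.5])]
0.063 [array([312.5, 211.6]), array([361.5, 210.4]), array([367.7, 261.4]), array([313.3, 262.8])]
```

View pics/side28c.png

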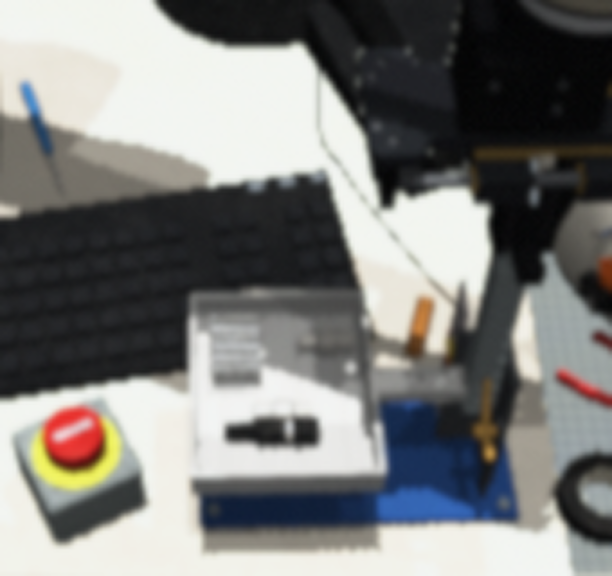

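```bash
python3 -m crank '0 0 0 0 0 0 -0.2;0 0 0 0 0 0 -0.2;0 0 0 0 0 -0.3 -0.2;0 0 0 0 0 -0.7 -0.2;0 0 0 0 0 -0.9 -0.2'
python3 -m crank '0 0 0 0 -0.8 -0.4 -0.2;0 0 0 0.5 -0.9 0 -0.2;0 0 0 0.5 -0.9 0 -0.2;0 0 0 0.5 -0.9 0 -0.2;0 0 0 0.5 -0.9 0 -0.2'
python3 - <<'E'
from h import *
to(0.363,-.276,0.12,77.7)
x,y,t=.4968,-.2872,-.2146
W=lambda X,Y,Z:np.array([x+X*np.cos(t)-Y*np.sin(t),y+X*np.sin(t)+Y*np.cos(t),Z])
p=shot('side','side29.png'); a=p['img'][180:280,300:410,::-1];cv2.imwrite('pics/side29c.png',cv2.resize(a,None,fx=5.8,fy=5.8,interpolation=2))
for l in (.045,.06,.075): print(l,[((px(p,P)-[300,180])*5.8).round(0).tolist() for P in [W(*c,.044+l) for c in [(-.059,.069),(.059,.069),(.059,-.069),(-.059,-.069)]]+[W(.127,.04,.193+l),W(.127,-.04,.193+l)]])
p=shot('scene','s29.png');a=p['img'][80:220,260:370,::-1];cv2.imwrite('pics/s29c.png',cv2.resize(a,None,fx=5.5,fy=4.2,interpolation=2))
E
```

```text
time: 55.92
position: [0.6179, -0.3142, 0.324]
tool_rot: [0.781, 0.625, -0.001, -0.003]
ft_force: [0.6, -0.6, 0.0]
grip_width: 0.0507
time: 56.55
position: [0.4635, -0.1986, 0.3509]
tool_rot: [0.781, 0.625, 0.002, 0.006]
ft_force: [-0.4, -0.8, 0.6]
grip_width: 0.0518
turn [ 0.14  0.06 -0.08] shift [-2.41 -2.1   5.76] pos [ 0.4635 -0.1986  0.3509] yaw 77.3 w 0.0518 F [-0.4 -0.8  0.6] t 56.55
0.045 [[73.0, 209.0], [354.0, 202.0], [388.0, 496.0], [78.0, 504.0], [582.0, 18.0], [620.0, 196.0]]
0.06 [[73.0, 188.0], [356.0, 181.0], [392.0, 476.0], [77.0, 484.0], [588.0, -10.0], [628.0, 169.0]]
0.075 [[72.0, 166.0], [359.0, 159.0], [396.0, 456.0], [76.0, 464.0], [595.0, -39.0], [636.0, 142.0]]
```

View pics/side29c.png

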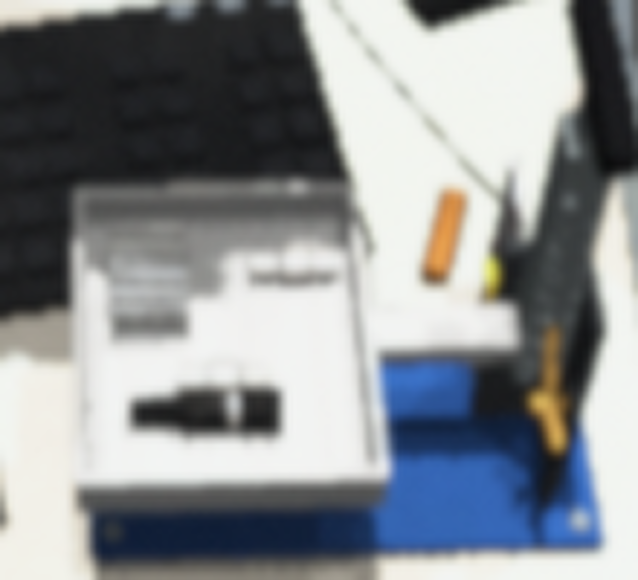

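View pics/s29c.png

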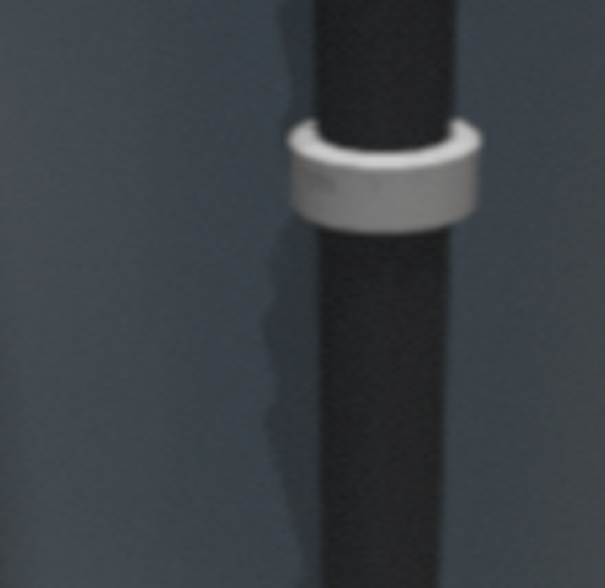

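```bash
python3 -m crank '0 0 0 1 0.2 0 -0.2;0 0 0 1 0.2 0 -0.2;0 0 0 1 0.2 0 -0.2;0 0 0 1 0.2 0 -0.2;0 0 0 1 0.2 0 -0.2'
python3 -m crank '0 0 0 0.6 0.2 0 -0.2;0 0 0 0.5 0.2 0 -0.2'
python3 - <<'E'
from h import *
print(robot.get_obs()['position'])
x,y,t=.4968,-.2872,-.2146
W=lambda X,Y,Z:np.array([x+X*np.cos(t)-Y*np.sin(t),y+X*np.sin(t)+Y*np.cos(t),Z])
p=shot('scene','s30.png');a=p['img'][90:210,270:360,::-1];cv2.imwrite('pics/s30c.png',cv2.resize(a,None,fx=6,fy=5,interpolation=2))
E
```

```text
time: 57.28
position: [0.5504, -0.0096, 0.3577]
tool_rot: [0.783, 0.622, 0.004, 0.011]
ft_force: [0.4, 0.2, 0.9]
grip_width: 0.0523
time: 57.52
position: [0.5789, 0.0322, 0.3602]
tool_rot: [0.782, 0.623, 0.006, 0.013]
ft_force: [0.2, -0.7, -0.8]
grip_width: 0.0523
[0.57891039 0.03217004 0.36022308]
```

View pics/s30c.png

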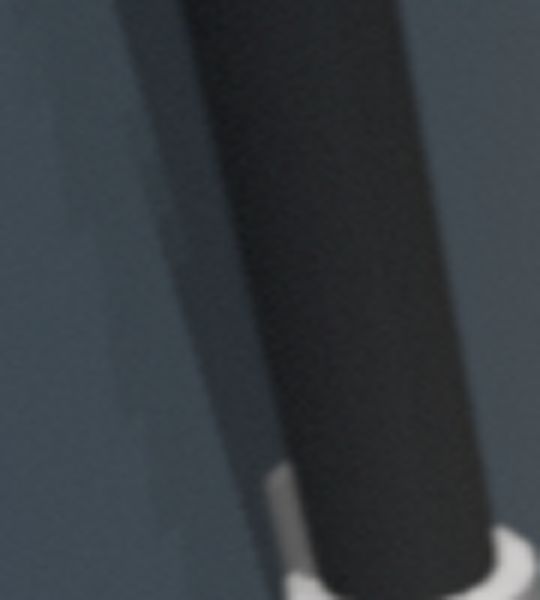

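```bash
python3 -m crank '0.1 0.1 0 -1 -0.8 0 -0.2;0.1 0.1 0 -1 -0.8 0 -0.2;0 0 0 -1 -0.7 0 -0.2;0 0 0 -1 -0.4 0 -0.2;0 0 0 -1 -0.4 0 -0.2'
python3 -m crank '0 0 0 -1 -0.4 0 -0.2;0 0 0 -1 -0.4 0 -0.2;0 0 0 -1 -0.4 0 -0.2;0 0 0 -1 -0.4 0 -0.2;0 0 0 -1 -0.4 0 -0.2'
python3 -m crank '0 0 0 -1 -0.4 0 -0.2;0 0 0 -1 -0.4 0 -0.2;0 0 0 -1 -0.6 0 -0.2'
python3 - <<'E'
from h import *
to(.22,-.56,.3,77.7)
p=shot('scene','s31.png');a=p['img'][90:210,270:360,::-1];cv2.imwrite('pics/s31c.png',cv2.resize(a,None,fx=6,fy=5,interpolation=2))
E
```

```text
time: 58.2
position: [0.417, -0.1384, 0.3603]
tool_rot: [0.779, 0.627, 0.011, 0.006]
ft_force: [0.1, -0.8, -0.0]
grip_width: 0.0522
time: 58.82
position: [0.2927, -0.3267, 0.3627]
tool_rot: [0.779, 0.626, 0.011, 0.013]
ft_force: [0.7, -0.2, 0.2]
grip_width: 0.0521
time: 59.2
position: [0.2089, -0.4382, 0.3644]
tool_rot: [0.78, 0.626, 0.009, 0.016]
ft_force: [-0.0, -0.9, -0.8]
grip_width: 0.0525
turn [ 0.42  0.07 -0.04] shift [-2.9   0.87  1.66] pos [ 0.2089 -0.4382  0.3644] yaw 77.5 w 0.0525 F [-0.  -0.9 -0.8] t 59.2
```

View pics/s31c.png

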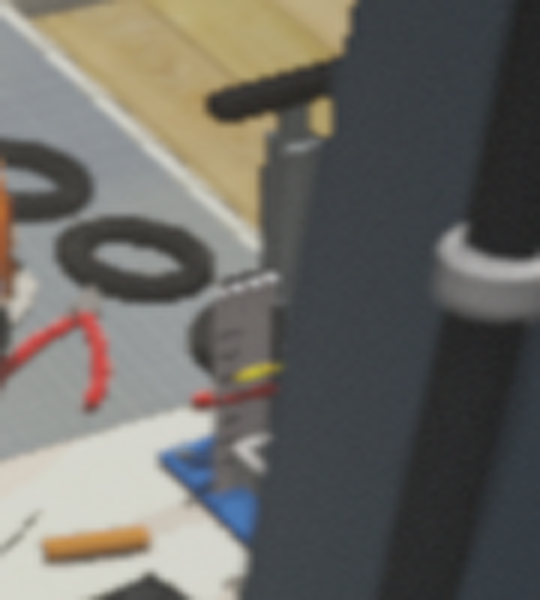

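```bash
python3 -m crank '0.4 0 1 1 0.3 0 -1;0 0 1 1 0.3 0 -1;0 0 1 1 0.3 0.3 -1;0 0 1 0.9 0 0.5 -1;0 0 1 0.9 0 0.5 -1'
python3 -m crank '0 0 1 0 0 0.8 -1;0 0 1 0 0 0.8 -1;0 0 1 0 0 0.8 -1;0 0 1 0 0 0 -1'
python3 - <<'E'
from h import *
to(.363,-.276,.12,30)
p=shot('wrist','w32.png')
for n in ['stop_top']:
    for b in spotter.boxes_of(n,p)[:4]: print(n,round(b['score'],2),np.round(w(p,b['at']),3),np.round(px(p,w(p,b['at']))))
E
```

```text
time: 59.88
position: [0.3143, -0.2859, 0.3145]
tool_rot: [0.904, 0.428, -0.005, 0.011]
ft_force: [0.6, 0.2, -0.3]
grip_width: 0.0859
time: 60.38
position: [0.3171, -0.2888, 0.2185]
tool_rot: [0.965, 0.261, -0.002, 0.015]
ft_force: [1.1, -0.6, 0.5]
grip_width: 0.0872
turn [0.32 0.13 0.06] shift [1.18 0.23 2.46] pos [ 0.3171 -0.2888  0.2185] yaw 30.3 w 0.0872 F [ 1.1 -0.6  0.5] t 60.38
stop_top 0.66 [ 0.361 -0.273  0.077] [323. 142.]
```

View pics/w32.png

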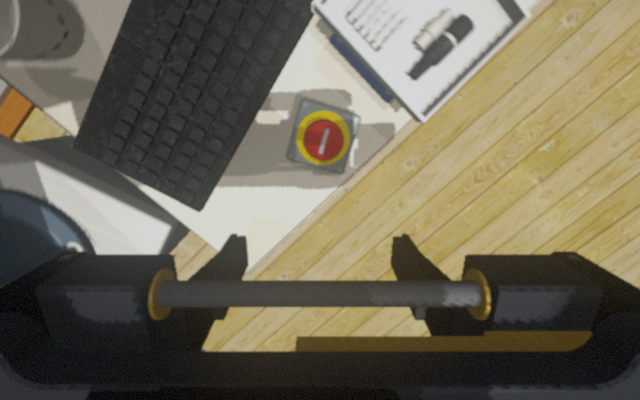

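```bash
python3 -m crank '0.3 0.1 0 0.6 0.12 0.2 -1;0 0 0 0.6 0.1 0.7 -1;0 0 0 0 0 0.8 -1;0 0 0 0 0 0.5 -1'
python3 - <<'E'
from h import *
to(.363,-.276,.058,30)
p=shot('wrist','w33.png')
print(plane(p,320,200,.076))
E
```

```text
time: 60.98
position: [0.37, -0.2805, 0.1354]
tool_rot: [0.964, 0.266, 0.003, 0.011]
ft_force: [0.6, 0.7, 0.0]
grip_width: 0.0873
turn [0.26 0.   0.16] shift [-0.09 -0.23  1.93] pos [ 0.37   -0.2805  0.1354] yaw 30.8 w 0.0873 F [0.6 0.7 0. ] t 60.98
[ 0.38166277 -0.27644405  0.076     ]
```

View pics/w33.png

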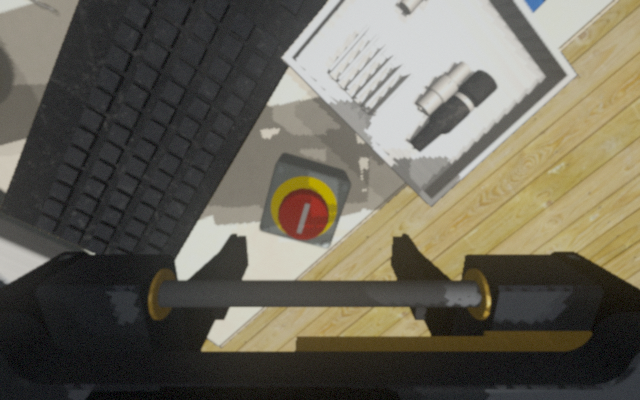

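```bash
python3 -m crank '0.26 0 0.1 -0.05 -0.22 0.3 -1;0 0 0 0 0 0.7 -1;0 0 0 0 0 0.6 -1'
python3 - <<'E'
from h import *
to(.363,-.276,.058,30)
p=shot('wrist','w34.png')
E
```

```text
time: 61.4
position: [0.3648, -0.2764, 0.0709]
tool_rot: [0.965, 0.262, 0.001, 0.002]
ft_force: [0.2, 0.0, 0.1]
grip_width: 0.0874
turn [ 0.04 -0.    0.07] shift [-0.03 -0.03  0.32] pos [ 0.3648 -0.2764  0.0709] yaw 30.4 w 0.0874 F [0.2 0.  0.1] t 61.4
```

View pics/w34.png

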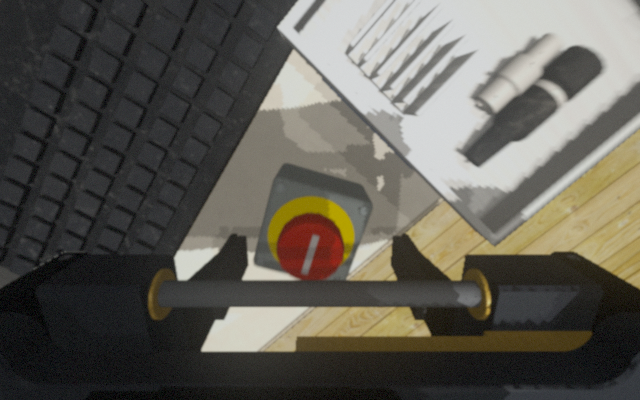

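```bash
python3 -m crank '0 0 0 0 -0.1 0.3 -1;0 0 0 0 0 0 1;0 0 0 0 0 0 1;0 0 0 0 0 0 1;0 0 0 0 0 0 1' 20
python3 - <<'E'
from h import *
to(.363,-.276,.058,30)
E
```

```text
time: 62.08
position: [0.3629, -0.2742, 0.0594]
tool_rot: [0.965, 0.262, 0.001, 0.002]
ft_force: [0.1, 0.7, 0.2]
grip_width: 0.0547
turn [ 0.04 -0.    0.07] shift [-0.02  0.04  0.04] pos [ 0.3629 -0.2742  0.0594] yaw 30.4 w 0.0547 F [0.1 0.7 0.2] t 62.08
```

```bash
python3 -m crank '0 0 0 0 0 0 1;0 0 0 0 0 0 1;0 0 0 0 0 0 1'  25
python3 -m crank '0 0 1 0 0 0 1;0 0 1 0 0 0 1;0 0 1 0 0 0 1;0 0 1 0 0 0 1;0 0 1 0 0 0 1'
python3 -m crank '0 0 1 0 0 0 1;0 0 1 0 0 0 1;0 0 1 0 0 0 1;0 0 1 0 0 0 1;0 0 1 0 0 0 1'
python3 - <<'E'
from h import *
to(.363,-.276,.058,-25)
p=shot('wrist','w35.png')
E
```

```text
time: 62.45
position: [0.3615, -0.2721, 0.0596]
tool_rot: [0.965, 0.262, -0.0, -0.0]
ft_force: [-0.5, 0.4, 0.4]
grip_width: 0.0414
time: 63.08
position: [0.3615, -0.2721, 0.0604]
tool_rot: [0.999, 0.041, -0.0, 0.0]
ft_force: [-0.9, 1.5, 5.6]
grip_width: 0.0412
time: 63.7
position: [0.3615, -0.2721, 0.0625]
tool_rot: [0.983, -0.183, -0.0, 0.001]
ft_force: [-1.3, 1.4, 5.0]
grip_width: 0.041
turn [ 0.01 -0.    0.78] shift [0.07 0.08 0.11] pos [ 0.3615 -0.2721  0.0625] yaw -21.1 w 0.041 F [-1.3  1.4  5. ] t 63.7
```

View pics/w35.png

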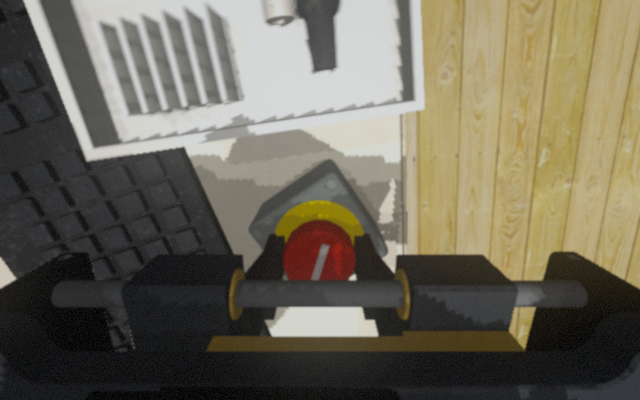

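```bash
python3 -m crank '0 0 0 0 0 0 -1;0 0 0 0 0 0 -1;0 0 0 0 0 0 -1;0 0 0 0 0 -0.3 -1;0 0 0 0 0 -1 -1'
python3 -m crank '0 0 0 0 0 -1 -1;0 0 0 0 0 -1 -1;0 0 0 0 0 -1 -1;0 0 0 -1 0.3 0 -1;0 0 0 -1 0.3 0 -1'
python3 -m crank '0 0 0 -0.7 0.7 0 -1;0 0 0 -0.7 0.7 0 -1;0 0 0 -0.7 0.7 0 -1;0 0 0 0 0 0 -1'
python3 - <<'E'
from h import *
to(.363,-.276,.058,-25)
p=shot('side','side36.png')
for n in ['stop_top','stop_base','bnc_adapter_1','round_plug','heatsink','aa_cell_1','trim_driver']:
    for b in spotter.boxes_of(n,p)[:3]: print(n,round(b['score'],2),np.round(w(p,b['at']),3),np.round(px(p,w(p,b['at']))))
a=p['img'][140:290,230:430,::-1];cv2.imwrite('pics/side36c.png',cv2.resize(a,None,fx=4,fy=4,interpolation=2))
p=shot('scene','s36.png');a=p['img'][90:250,260:420,::-1];cv2.imwrite('pics/s36c.png',cv2.resize(a,None,fx=3.7,fy=3.7,interpolation=2))
p=shot('wrist','w36.png')
for n in ['stop_top']:
    for b in spotter.boxes_of(n,p)[:3]: print(n,round(b['score'],2),np.round(w(p,b['at']),3),np.round(px(p,w(p,b['at']))))
E
```

```text
time: 64.38
position: [0.3618, -0.2728, 0.1142]
tool_rot: [0.983, -0.184, -0.0, 0.0]
ft_force: [0.3, -0.1, -0.5]
grip_width: 0.0824
time: 65.0
position: [0.2802, -0.2688, 0.2446]
tool_rot: [0.983, -0.182, 0.005, 0.006]
ft_force: [-1.1, -0.6, -0.7]
grip_width: 0.0871
time: 65.5
position: [0.1667, -0.3174, 0.2477]
tool_rot: [0.983, -0.183, 0.006, 0.009]
ft_force: [1.5, 0.2, -0.4]
grip_width: 0.0871
turn [ 0.17 -0.18  0.79] shift [ 4.13 -2.8   4.77] pos [ 0.1667 -0.3174  0.2477] yaw -21.1 w 0.0871 F [ 1.5  0.2 -0.4] t 65.5
stop_top 0.75 [ 0.365 -0.279  0.082] [282. 250.]
stop_base 0.74 [ 0.364 -0.289  0.045] [283. 262.]
stop_base 0.19 [ 0.527 -0.31   0.09 ] [354. 245.]
bnc_adapter_1 0.53 [ 0.53  -0.264  0.094] [349. 228.]
bnc_adapter_1 0.41 [ 0.496 -0.305  0.096] [340. 244.]
round_plug 0.53 [ 0.484 -0.323  0.102] [337. 251.]
heatsink 0.75 [ 0.474 -0.259  0.108] [326. 227.]
aa_cell_1 0.62 [ 0.624 -0.213  0.012] [376. 222.]
trim_driver 0.61 [0.385 0.073 0.004] [271. 165.]
stop_top 0.84 [ 0.358 -0.276  0.077] [210.  23.]
```

View pics/side36c.png

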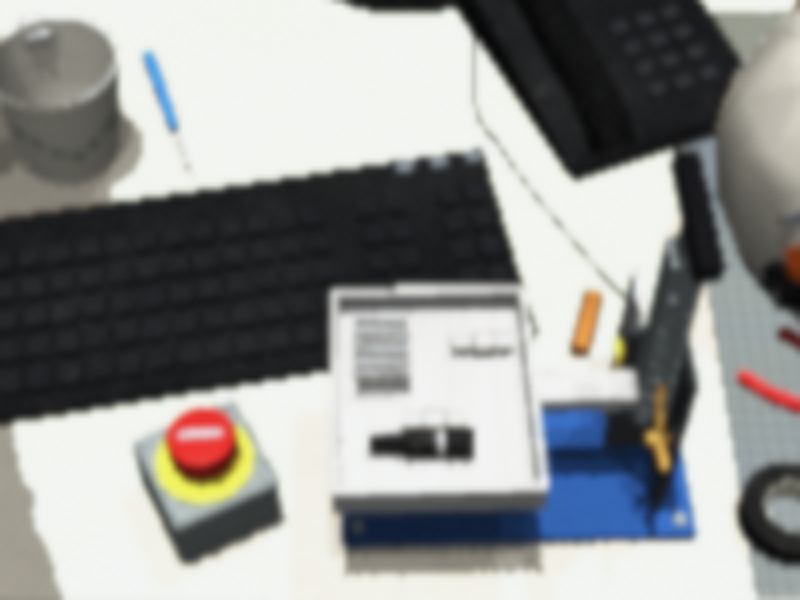

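View pics/s36c.png

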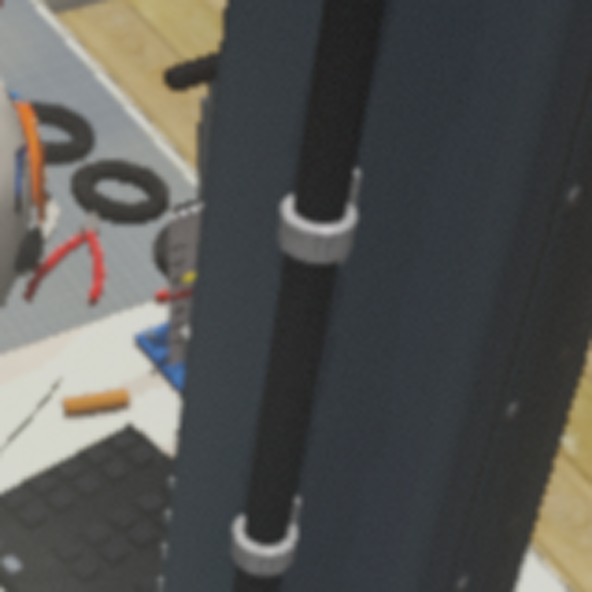

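```bash
python3 - <<'E'
import cv2,numpy as np
for f in ['side0','side3','side29','side36']:
    a=cv2.imread(f'pics/{f}.png');h=cv2.cvtColor(a,cv2.COLOR_BGR2HSV)[235:270,262:302]
    m=(cv2.inRange(h,(0,130,80),(8,255,255))|cv2.inRange(h,(172,130,80),(180,255,255)))>0
    r,c=np.nonzero(m);print(f,len(r),r.min()+235,r.max()+235,r.mean().round(2)+235,c.mean().round(2)+262)
    b=cv2.cvtColor(a,cv2.COLOR_BGR2HSV)[140:190,255:285];r,c=np.nonzero(cv2.inRange(b,(95,130,60),(120,255,255)));print(' driver',len(r),r.mean(),c.mean())
E
```

```text
side0 179 243 258 250.75 279.88
 driver 24 21.708333333333332 14.583333333333334
side3 167 243 257 250.34 280.08
 driver 0 nan nan
side29 170 243 259 251.42000000000002 280.22
 driver 23 21.347826086956523 14.478260869565217
side36 178 243 258 250.6 280.01
 driver 24 21.708333333333332 14.583333333333334<stdin>:6: RuntimeWarning: Mean of empty slice.
  ret = ret.dtype.type(ret / rcount)
```

```bash
python3 - <<'E'
import cv2,numpy as np
R=lambda f:cv2.imread(f'pics/{f}.png')[238:275,262:302].astype(int)
for a,b in [('side0','side36'),('side29','side36'),('side0','side29'),('side0','side3')]: print(a,b,np.abs(R(a)-R(b))[:, :].mean().round(2))
x=np.hstack([cv2.resize(cv2.imread(f'pics/{f}.png')[236:276,262:302],None,fx=6,fy=6,interpolation=cv2.INTER_NEAREST) for f in ['side0','side29','side36']]);cv2.imwrite('pics/cmp.png',x)
E
```

```text
side0 side36 27.72
side29 side36 9.37
side0 side29 32.29
side0 side3 60.61
```

View pics/cmp.png

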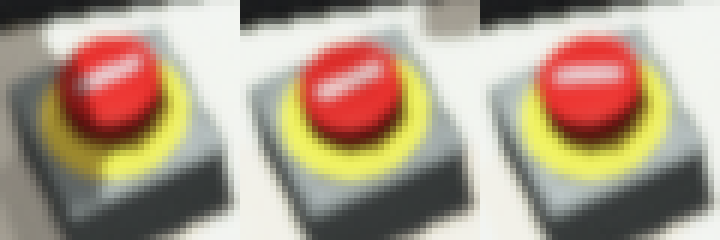

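```bash
python3 - <<'E'
from h import *
print(robot.hand_in())
E
```

```text
the job is handed in; nothing more can be done
None
```

I did all the steps in the required order and handed the job in at about 66 s of the 210 s allowed. Hand-in gives no verdict, so the result rests on my own checks.

**What I did**
1. **Stop button in:** I pushed it until it latched. The wrist force reached 96 N of the 120 N limit while it was against its end stop.
2. **Parts:** Four were there: two adapters, the round plug and the heatsink. All four now lie in the tray.
3. **Lift:** I raised it by the handle to the notch at 0.060 m and let it go on its pawl.
4. **Stop button out:** I turned the head about 51° and released it.

**Last checks**
- **Tray:** The side picture shows all four parts. The second adapter is not where I set it down; it lies against the plug, inside the walls.
- **Lift height:** After I let go, the tray corners and handle matched a lift of 0.060 m in the side view. In the scene view the pointer sat just above the red marker, by roughly 3 to 8 mm. That view resolves only about 3.6 mm per pixel, and in the last pictures the marker is partly hidden.
- **Stop button:** The head is back at its first height, about 82 mm at the top in the side view, and stays slightly turned. The wrist view at the picture edge read 77 mm, but I trusted the side-by-side comparison of pictures.
- **Battery cell and driver:** The driver shows no shift in the side view. The cell's reading changed by under 1 cm, within the detector's scatter.
- **Robot:** The arm was clear of everything at hand-in.

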